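Unpin, try, release and hold open the gear-case cover

TASK

Draw the lock pin out of the keeper beside the gear case, hang it by its collar in the keeper's side notch and let go of it. Then, before touching the release, tug the cover by its post to learn whether the hidden catch still holds it; if it is caught, let go, slide the release on the case's top fully across, and take the post again. Swing the cover open to about a right angle and finish while holding it there by the post, for it springs shut when let go; leave everything else on the bench alone.

Things in the scene. Friction and masses are not known exactly. Their poses are not given: they have to be found in the camera images.
- case: fixed green gear case 130 deep (x), 170 wide (y), 110 mm high. Origin on the bench under the middle of its front; x points into the case (away from the robot), y left along the front, z up. Right of its front stands the bare steel keeper: an upper plate (top 100 mm up, 14 thick, x -47 to +34, y -219 to -102 mm) with bore and notch, below it a gap for the cover's tongue and a lower bored plate.
- bore (a point): centre of the mouth of the 13.5 mm vertical bore in the keeper's upper plate, on the plate's top face, 100 mm above the bench; the pin starts in it. Axes as the case's.
- notch (a point): where the pin's axis is parked, near the closed end of the keeper's side notch, level with the plate's top face (100 mm up), 60 mm to the right (case -y) of the bore. The notch is 16 mm wide in y, goes through the plate and is open at its front edge, 26 mm towards -x; its closed end is 8 mm behind this point. Free space below. Axes as the case's.
- pin_center (a point): half-way up the loose upright lock pin, 120 mm long, 0.1 to 0.15 kg: shank 12 mm thick over the lower 65 mm (tip 60 mm below this point), collar 26 mm across from 5 to 10 mm above it, black grip 18 mm across from 10 to 60 mm above it. Seated in bore or notch the collar lies on the plate; the shank must rise 65 mm to leave the bore. In the bore it blocks the cover's tongue. z up.
- cover_hinge (a point): on the cover's vertical hinge line, at the left end of the case's front, 110 mm above the bench. Axes as the case's.
- post (a point): grasp point on the steel post that stands upright on the cover's top edge: 14 mm diameter, from 110 to 166 mm above the bench, this point 145 mm above the bench, 130 mm from the hinge line. It moves with the cover.
- cover (a joint): angle of the cover on the case's front: 0 shut, up to 1.75 rad as its right end swings out towards the robot (clockwise from above). A spring shuts it: 1.5 N at the post when shut, 4.5 N at a right angle. With the pin in the bore it cannot move over 0.02 rad. If the hidden catch holds it, it stops hard after 0.05 rad of play, else it swings freely; which of the two varies and cannot be seen.
- release (a joint): travel of the release in m: 0 at the right end of its track (starts within 3 mm of it), 0.034 fully across at the left end. Takes 2 to 6 N and stays where it is left. Moved fully across, it draws the catch back if it is thrown; the catch then stays drawn. The cover should not be pulled meanwhile.
- release_fin (a point): middle of the black upright fin of the release, on the case's top: 18 mm (case x) by 14 mm (case y) by 36 mm tall, from 113 to 149 mm above the bench, this point 131 mm above the bench; slides along the case's +y (to the left). Axes as the case's.
- bushing: brass bushing, ring 38 mm across, 22 mm tall, standing on the rear left of the case's top. To be left alone; origin at its underside.
- wrench: steel wrench 170 mm long lying to the right of the keeper. To be left alone; origin at its underside.
- arbor: round steel arbor, 44 mm across, 85 mm tall, standing to the right of the case. To be left alone; origin at its underside.
- oil: clear oil bottle with black cap, 56 mm across, 140 mm tall, at the left. To be left alone; origin at its underside.
- tray: empty red parts tray 150 x 110 x 40 mm, at the right. To be left alone; origin at its underside.
- mallet: hammer 260 mm long lying at the left. To be left alone; origin at its underside.
- parallel: ground steel bar 120 x 20 x 35 mm, at the left, near the robot. To be left alone; origin at its underside.

How it is judged (in metres and radians):
On the way, in this order (a step that is already met when the one before it is completed fails the run):
1. the pin hangs in the side notch and is let go, with the cover still shut and the release not yet used (x of pin_center in the frame of notch between -0.018 and 0.005 m and y of pin_center in the frame of notch between -0.006 and 0.006 m and z of pin_center in the frame of notch between -0.009 and -0.001 m and angle between pin_center's own z axis and vertical below 0.2 rad and contact force between pin and the fingers below 0.2 N and value of joint cover below 0.02 rad and value of joint release below 0.006 m), for 0.2 s.
2. the cover is tugged (past 0.025 rad) by its post, before the release is used (value of joint cover above 0.025 rad and value of joint release below 0.006 m and contact force between cover_c3 and the fingers above 0.5 N), for 0.1 s.
At the end, for the whole second after the job is handed in: the cover is open beyond 1.3 rad (75 degrees), at rest, the fingers bearing on its post with over 1 N and the pin not propping it; the pin hangs untouched in the side notch, within 6 mm sideways, 18 mm in front to 5 mm behind the parking point, collar on the plate to 4 mm, tilt under 0.2 rad (x of pin_center in the frame of notch between -0.018 and 0.005 m and y of pin_center in the frame of notch between -0.006 and 0.006 m and z of pin_center in the frame of notch between -0.009 and -0.001 m and angle between pin_center's own z axis and vertical below 0.2 rad and value of joint cover above 1.3 rad and velocity of joint cover between -0.1 and 0.1 rad/s and contact force between cover_c3 and the fingers above 1 N and contact force between pin and the fingers below 0.2 N and contact force between cover and pin below 0.2 N); the arm keeps its last pose, push and grip.
It fails at once if a bystander is moved more than 30 mm (distance of any of bushing, wrench, arbor, oil, tray, mallet, parallel from where it was at the start of the episode above 0.03 m).
It also fails if it takes over 72 s, if anything falls off the work surface, if the arm or the gripper's body presses on something with over 40 N, if the wrist force passes 120 N, or if a joint passes its speed limit or range.

ROBOT

A 7-joint arm with a two-finger parallel gripper is mounted at the origin on the work surface. World frame = base frame: x ahead of the robot, y to its left, z up, the work surface at z = 0. Lengths are in mm, angles in rad, forces in N, time in s.
With the tool pointing down it reaches from about 425 to 875 mm from the base axis. Payload 8.4 kg.
Tool frame: the origin (TCP) lies at the very end of the fingers, on their centre line; the grasp point (between the pads) lies robot.tcp_to_grasp behind it (robot.tcp_to_grasp is the distance from the TCP to the grasp point, in mm); z points along the fingers, y is the direction in which the jaws open and shut (so a half turn about z gives the same grasp; the last joint's range is limited). The gripper opens to 87 mm and grips with 3 to 60 N. Pads are 19 mm wide; open, the fingers measure 117 mm over their backs; the gripper's body (75 mm by 190 mm) begins 51 mm behind the grasp point.
Start: joints at [-1.375, 0.333, 0.04, 1.465, -0.013, 1.343, -0.059], TCP at [188.858, 621.929, 222.546] pointing down, gripper open.
Joint ranges: [-2.58, 2.58], [-0.38, 2.09], [-1.3, 1.39], [0.25, 2.4], [-1.5, 4.64], [0.08, 2.09], [-2.65, 2.65]. Speed limits (rad/s): [2.22, 2.22, 2.79, 2.79, 3.14, 3.14, 3.14].

INTERFACE

Orientations are given as a unit quaternion [w, x, y, z].
In Python, from rig import readout, read_camera, camera_model, ticket, robot gives the robot as it stands.
- The arm moves only by the tool carry_out, never from a script. Its argument "plan" is a list of rows, each an object of numbers: "grip": the closure in counts, from 0 (fully open) to 255 (shut); "tx", "ty", "tz": the shift along the tool's x, y, z in cm; "ax", "ay", "az": the turn, a rotation vector about the tool's x, y, z in degrees. A call has 1 to 12 rows; each row shifts and turns the pose as measured when the row begins, along the tool's axes as they then stand; what a row does not reach is not made up. A row lasts 1/12 s, in which the tool goes at most 41.7 mm and 7.16 degrees, less where a joint would pass 70% of its speed; a pose out of reach is approached as far as the arm can. A call with a gripper value outside its range is refused whole. The fingers move at their own pace and stop on an object; "squeeze" is the grip in N (left out, the last holds). Time passes only in rows, so rows that do not move let the fingers close. It gives the time, the measured TCP pose, the force and the opening at its end, in the units of the state.
- readout.get_obs(): the state, without advancing time (a new reading comes with each control period).
- read_camera(name): name is "side" or "top" or "wrist"; returns the picture (400x640x3 uint8, red, green, blue); there is no depth.
- camera_model(name): a dict with "intrinsics" (3x3 intrinsics, pixels), "k1" (the pictures are not rectified: a ray, as slopes to the right and down, at radius r is drawn at 1 + k1 r^2 times it, then the intrinsics apply), "R" (3x3) and "t" (3): a world point X has camera coordinates R X + t. Camera axes: x right, y down, z forward; pixel columns grow to the right and rows downward; lengths in mm; the calibration is good to about 2 mm. A picture is of the moment at which its call begins: read the wrist's pose just before it. camera_model takes no time and is no camera call; for the wrist camera it gives the pose at the moment of the call.
- ticket.close_job(): hands the job in, once; it reports no verdict.
The state is a dict: "time_s": time; "joints": joint angles; "dq": joint speeds; "joint_torque": joint torques, N m; "tool_pos": TCP position; "ee_rot": TCP orientation; "ft_force": force on the tool from outside, world axes, zero at the start; "torque": the same for the moment, N m; "width": finger opening in mm.
Only numpy, scipy, OpenCV 4.12 (cv2) and the standard library are available. Lean on these libraries where they do the work, as an engineer would, in place of code of your own. Each camera call takes 0.05 s, during which the arm holds its last target.

## Working session

There is one attempt and no reset: what is moved stays moved. The work goes in short steps, Python scripts to look and compute and a tool call to move; the robot and the scene stay as the last step left them, time stands still between calls to the robot, and variables do not carry over. Pictures are saved under pics/ and viewed, and the job is handed in when it is done.

Besides the shell and the picture viewer there is one more tool, called as a command line: name --argument value ..., lists and objects as JSON in quotes. carry_out: Moves the arm, as the interface text tells. Its arguments: {"type":"object","properties":{"plan":{"type":"array","items":{"type":"object","properties":{"grip":{"type":"number"},"tx":{"type":"number"},"ty":{"type":"number"},"tz":{"type":"number"},"ax":{"type":"number"},"ay":{"type":"number"},"az":{"type":"number"}}}},"squeeze":{"type":"number"}},"required":["plan"]}

```bash
mkdir -p pics; cat > h.py <<'E'
from rig import readout, read_camera, camera_model, ticket, robot
import numpy as np, cv2
np.set_printoptions(precision=3,suppress=True)
def snap(name,fn):
    m=camera_model(name); im=read_camera(name); cv2.imwrite('pics/'+fn,cv2.cvtColor(im,cv2.COLOR_RGB2BGR)); return im,m
def ray(m,uv):
    K=np.array(m['intrinsics']);R=np.array(m['R']);t=np.array(m['t']).ravel()
    d=np.linalg.solve(K,[uv[0],uv[1],1.])[:2]; s=d.copy()
    for _ in range(30): s=d/(1+m['k1']*(s@s))
    v=R.T@np.array([s[0],s[1],1.]); return -R.T@t, v
def atz(m,uv,z):
    c,v=ray(m,uv); return c+v*(z-c[2])/v[2]
def proj(m,X):
    K=np.array(m['intrinsics']);R=np.array(m['R']);t=np.array(m['t']).ravel()
    c=R@np.asarray(X,float)+t; s=c[:2]/c[2]; s=s*(1+m['k1']*(s@s)); return (K@[s[0],s[1],1])[:2]
E
python3 - <<'E'
from h import *
print(readout.get_obs()); print({k:getattr(robot,k) for k in dir(robot) if k[0]!='_'})
for n in('top','side','wrist'):
    im,m=snap(n,n+'0.png');print(n,m)
E
```

```text
{'time_s': 0.0, 'joints': array([-1.375,  0.334,  0.04 ,  1.466, -0.013,  1.343, -0.058]), 'dq': array([ 0.   , -0.002,  0.   ,  0.002, -0.001, -0.   ,  0.001]), 'joint_torque': array([ -0.   , -65.637,   1.335, -40.381,  -0.06 ,   0.045,   0.   ]), 'tool_pos': array([188.757, 621.499, 221.65 ]), 'ee_rot': array([-0.   ,  0.147,  0.989, -0.001]), 'ft_force': array([-0.652,  0.215, -0.072]), 'torque': array([ 0.018, -0.001, -0.05 ]), 'width': 86.74671316693407}
{'MotionError': <class 'rig.MotionError'>, 'tcp_to_grasp': 18.700000000000003}
top {'intrinsics': array([[498.02 ,   0.   , 323.081],
       [  0.   , 498.02 , 203.154],
       [  0.   ,   0.   ,   1.   ]]), 'k1': -0.09970676996431191, 'R': array([[-0.025, -0.999, -0.021],
       [-0.993,  0.027, -0.113],
       [ 0.113,  0.018, -0.993]]), 't': array([  46.801,  547.547, 1799.722])}
side {'intrinsics': array([[511.015,   0.   , 317.262],
       [  0.   , 511.015, 199.608],
       [  0.   ,   0.   ,   1.   ]]), 'k1': 0.008189279521465448, 'R': array([[ 0.977, -0.211,  0.005],
       [-0.138, -0.655, -0.743],
       [ 0.16 ,  0.725, -0.67 ]]), 't': array([-491.625,  176.178, 1473.988])}
wrist {'intrinsics': array([[298.71 ,   0.   , 321.972],
       [  0.   , 298.71 , 206.957],
       [  0.   ,   0.   ,   1.   ]]), 'k1': -0.043558310424052164, 'R': array([[ 0.29 ,  0.957, -0.002],
       [ 0.911, -0.276,  0.307],
       [ 0.294, -0.091, -0.952]]), 't': array([-649.468,  -38.355,  392.319])}
```

View pics/top0.png

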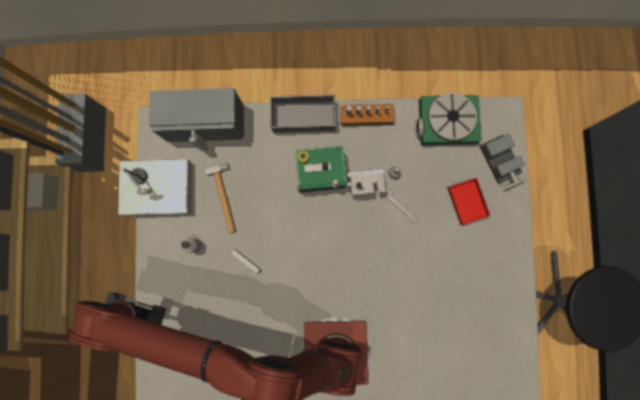

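View pics/side0.png

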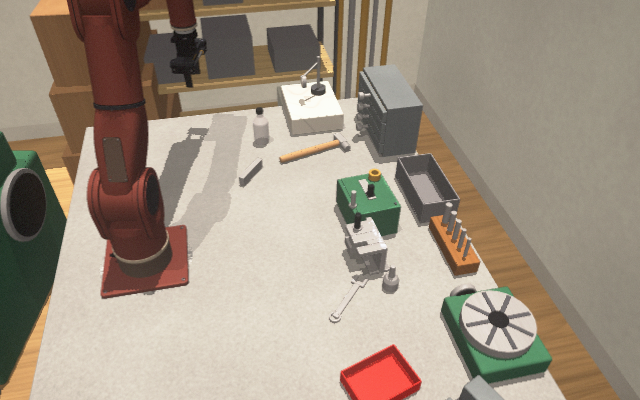

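View pics/wrist0.png

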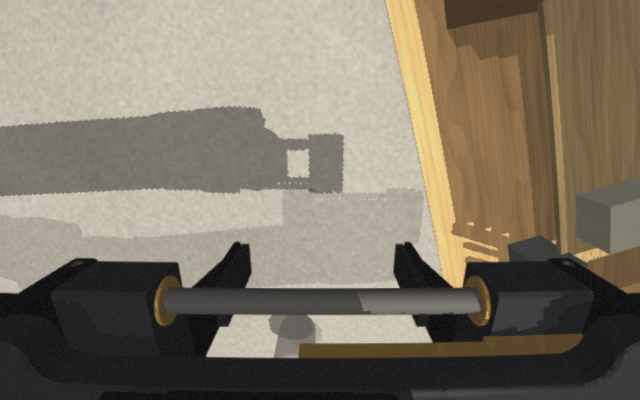

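```bash
python3 - <<'E'
import cv2
a=cv2.imread('pics/top0.png')[125:235,280:430];cv2.imwrite('pics/tc.png',cv2.resize(a,None,fx=5.3,fy=5.3,interpolation=cv2.INTER_CUBIC))
a=cv2.imread('pics/side0.png')[155:305,320:420];cv2.imwrite('pics/sc.png',cv2.resize(a,None,fx=4,fy=4,interpolation=cv2.INTER_CUBIC))
E
```

```text
(no output)
```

View pics/tc.png

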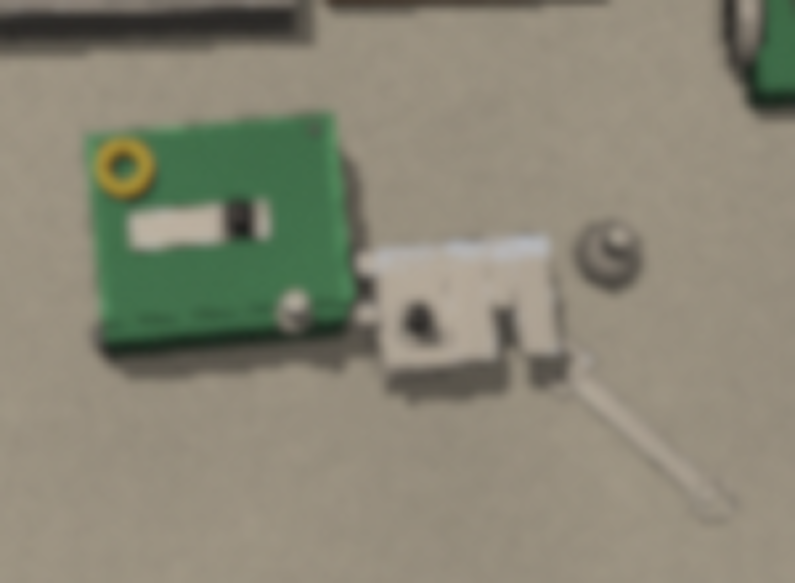

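View pics/sc.png

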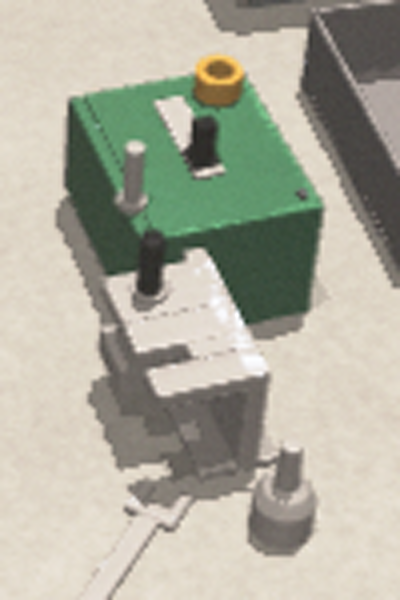

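```bash
cat > case.py <<'E'
from h import *
from scipy.optimize import least_squares
def W(p,X):
    c,s=np.cos(p[2]),np.sin(p[2]); X=np.asarray(X,float); return np.array([p[0]+c*X[0]-s*X[1],p[1]+s*X[0]+c*X[1],X[2]])
E
python3 - <<'E'
from case import *
mt,ms=camera_model('top'),camera_model('side')
T=lambda u,v:(280+u/5.3,125+v/5.3)
S=lambda u,v:(320+u/4,155+v/4)
obs=[(mt,T(88,135),(130,85,110)),(mt,T(333,115),(130,-85,110)),(mt,T(385,367),(-47,-102,100)),(mt,T(567,350),(-47,-219,100)),(mt,T(548,238),(34,-219,100)),
(ms,S(218,60),None),(ms,S(322,207),(130,-85,110)),(ms,S(70,100),(-12,85,110)),(ms,S(268,372),(34,-219,100)),(ms,S(160,395),(-47,-219,100))]
obs=[o for o in obs if o[2]]
f=lambda p:np.concatenate([proj(m,W(p,X))-uv for m,uv,X in obs])
r=least_squares(f,[600,0,0],loss='soft_l1',x_scale=[10,10,.05]);print(r.x);print(f(r.x).reshape(-1,2))
# pin top z=155 / grip, top-view tip (415,310); fin top (238,200) z149; post top (295,295) z166
for n,uv,z in(('pin',T(417,312),155),('fin',T(239,205),149),('post',T(294,297),166)):
    X=atz(mt,uv,z);p=r.x;c,s=np.cos(p[2]),np.sin(p[2]);d=X[:2]-p[:2];print(n,X,c*d[0]+s*d[1],-s*d[0]+c*d[1])
for n,uv,z in(('pin',S(152,235),155+5),('fin',S(204,120),149),('post',S(135,146),166)):
    X=atz(ms,uv,z);d=X[:2]-p[:2];print(n,X,c*d[0]+s*d[1],-s*d[0]+c*d[1])
E
```

```text
[607.329  30.482   0.07 ]
[[-1.003  0.133]
 [ 0.184 -0.748]
 [ 0.091  0.579]
 [-1.406  0.601]
 [-0.322 -0.684]
 [ 0.868  0.281]
 [-0.547 -0.417]
 [ 0.692  0.923]
 [-0.645  1.371]]
pin [597.896 -93.89  155.   ] -18.11147122543703 -123.4074890989056
fin [672.908  19.857 149.   ] 64.6749457141474 -15.187517808871176
post [608.228 -14.299 166.   ] -2.236276459241346 -44.734590935517154
pin [594.85  -96.549 160.   ] -21.335829868820934 -125.84719663390563
fin [668.853  24.539 149.   ] 60.95796392373731 -10.233125325330189
post [605.668 -11.683 166.   ] -4.607292533943308 -41.94547397319086
```

```bash
cat >> h.py <<'E'
from scipy.spatial.transform import Rotation as Ro
def st():
    o=readout.get_obs(); q=o['ee_rot']; R=Ro.from_quat([q[1],q[2],q[3],q[0]]); return o,R
def need(target,yaw=None):
    """tool-frame shift in cm to the TCP target, and turn to have tool z down and tool y at yaw (rad, world)"""
    o,R=st(); d=R.inv().apply(np.asarray(target)-o['tool_pos'])/10
    print('t',o['time_s'],'pos',o['tool_pos'],'w',o['width'],'F',o['ft_force'],'shift cm',d)
    M=R.as_matrix(); print('yaw of y',np.arctan2(M[1,1],M[0,1]),'xaxis',M[:,0],'yaxis',M[:,1],'j',o['joints'])
    if yaw is not None:
        y=np.array([np.cos(yaw),np.sin(yaw),0]);z=np.array([0,0,-1.]);x=np.cross(y,z)
        print('turn deg',(R.inv()*Ro.from_matrix(np.c_[x,y,z])).as_rotvec(degrees=True))
E
python3 - <<'E'
from h import *
need([595,-95,260],np.pi/2+.07)
m=camera_model('wrist');R=np.array(m['R']);print(-R.T@m['t'],R[2])
E
```

```text
t 0.15 pos [188.785 621.607 221.872] w 86.82342312316665 F [ 0.204 -0.674 -0.567] shift cm [-59.693 -56.769  -3.737]
yaw of y 1.2759532469382038 xaxis [-0.957  0.291 -0.   ] yaxis [ 0.291  0.957 -0.001] j [-1.375  0.334  0.04   1.466 -0.013  1.343 -0.059]
turn deg [ -0.072  -0.009 -20.904]
[108.129 646.555 384.183] [ 0.294 -0.09  -0.952]
```

carry_out --plan '[{"tx": -2.7, "ty": -2.8, "tz": -0.3}, {"tx": -2.7, "ty": -2.8, "tz": -0.3}, {"tx": -2.7, "ty": -2.8, "tz": -0.3}, {"tx": -2.7, "ty": -2.8, "tz": -0.3}, {"tx": -2.7, "ty": -2.8, "tz": -0.3}, {"tx": -2.7, "ty": -2.8, "tz": -0.3}, {"tx": -2.7, "ty": -2.8, "tz": -0.3}, {"tx": -2.7, "ty": -2.8, "tz": -0.3}, {"tx": -2.7, "ty": -2.8, "tz": -0.3}, {"tx": -2.7, "ty": -2.8, "tz": -0.3}, {"tx": -2.7, "ty": -2.8, "tz": -0.3}, {"tx": -2.7, "ty": -2.8, "tz": -0.3}]'

```text
$.plan[0]: bad value
```

```bash
python3 -c "
from h import *
need([540,-70,270],np.pi/2+.07)"
```

```text
t 0.15 pos [188.785 621.607 221.872] w 86.82342312316665 F [ 0.204 -0.674 -0.567] shift cm [-53.704 -55.976  -4.739]
yaw of y 1.2759532469382038 xaxis [-0.957  0.291 -0.   ] yaxis [ 0.291  0.957 -0.001] j [-1.375  0.334  0.04   1.466 -0.013  1.343 -0.059]
turn deg [ -0.072  -0.009 -20.904]
```

carry_out --plan '[{"tx": -2.7, "ty": -2.8, "tz": -0.3, "ax": 0, "ay": 0, "az": 0, "grip": 0}, {"tx": -2.7, "ty": -2.8, "tz": -0.3, "ax": 0, "ay": 0, "az": 0, "grip": 0}, {"tx": -2.7, "ty": -2.8, "tz": -0.3, "ax": 0, "ay": 0, "az": 0, "grip": 0}, {"tx": -2.7, "ty": -2.8, "tz": -0.3, "ax": 0, "ay": 0, "az": 0, "grip": 0}, {"tx": -2.7, "ty": -2.8, "tz": -0.3, "ax": 0, "ay": 0, "az": 0, "grip": 0}, {"tx": -2.7, "ty": -2.8, "tz": -0.3, "ax": 0, "ay": 0, "az": 0, "grip": 0}, {"tx": -2.7, "ty": -2.8, "tz": -0.3, "ax": 0, "ay": 0, "az": 0, "grip": 0}, {"tx": -2.7, "ty": -2.8, "tz": -0.3, "ax": 0, "ay": 0, "az": 0, "grip": 0}, {"tx": -2.7, "ty": -2.8, "tz": -0.3, "ax": 0, "ay": 0, "az": 0, "grip": 0}, {"tx": -2.7, "ty": -2.8, "tz": -0.3, "ax": 0, "ay": 0, "az": 0, "grip": 0}]'

```text
time_s: 0.98
tool_pos: [365.6, 266.5, 247.1]
ee_rot: [-0.003, 0.139, 0.99, -0.003]
ft_force: [1.4, 0.3, 0.2]
width: 86.9
```

```bash
python3 -c "
from h import *
need([540,-70,270],np.pi/2+.07)"
```

```text
t 0.9833 pos [365.609 266.476 247.05 ] w 86.94912331700084 F [1.398 0.307 0.156] shift cm [-26.036 -27.544  -2.236]
yaw of y 1.2911878712483347 xaxis [-0.961  0.276  0.005] yaxis [ 0.276  0.961 -0.007] j [-1.031 -0.095  0.285  1.887  0.026  1.354  0.538]
turn deg [ -0.356  -0.378 -20.032]
```

carry_out --plan '[{"tx": -2.7, "ty": -2.8, "tz": -0.2, "ax": 0, "ay": 0, "az": 0, "grip": 0}, {"tx": -2.7, "ty": -2.8, "tz": -0.2, "ax": 0, "ay": 0, "az": 0, "grip": 0}, {"tx": -2.7, "ty": -2.8, "tz": -0.2, "ax": 0, "ay": 0, "az": 0, "grip": 0}, {"tx": -2.7, "ty": -2.8, "tz": -0.2, "ax": 0, "ay": 0, "az": 0, "grip": 0}, {"tx": -2.7, "ty": -2.8, "tz": -0.2, "ax": 0, "ay": 0, "az": 0, "grip": 0}, {"tx": -2.7, "ty": -2.8, "tz": -0.2, "ax": 0, "ay": 0, "az": 0, "grip": 0}, {"tx": -2.7, "ty": -2.8, "tz": -0.2, "ax": 0, "ay": 0, "az": 0, "grip": 0}, {"tx": -2.7, "ty": -2.8, "tz": -0.2, "ax": 0, "ay": 0, "az": 0, "grip": 0}, {"tx": -2.7, "ty": -2.8, "tz": -0.2, "ax": 0, "ay": 0, "az": 0, "grip": 0}, {"tx": 0, "ty": 0, "tz": 0, "ax": 0, "ay": 0, "az": -7, "grip": 0}, {"tx": 0, "ty": 0, "tz": 0, "ax": 0, "ay": 0, "az": -7, "grip": 0}, {"tx": 0, "ty": 0, "tz": 0, "ax": 0, "ay": 0, "az": -6, "grip": 0}]'

```text
time_s: 1.98
tool_pos: [534.9, -72.8, 267.1]
ee_rot: [-0.002, -0.033, 0.999, -0.003]
ft_force: [-0.5, 0.9, 0.4]
width: 87.0
```

```bash
python3 -c "
from h import *
need([540,-70,270],np.pi/2+.07)
snap('wrist','w1.png');need([540,-70,270],np.pi/2+.07)"
```

```text
t 1.9833 pos [534.948 -72.831 267.145] w 86.99088856911884 F [-0.465  0.941  0.435] shift cm [-0.522  0.248 -0.289]
yaw of y 1.6362918408930522 xaxis [-0.998 -0.065  0.004] yaxis [-0.065  0.998 -0.006] j [-0.644  0.089  0.749  1.695 -0.055  1.384  1.75 ]
turn deg [-0.33  -0.206 -0.259]
t 2.0333 pos [534.817 -72.461 267.033] w 87.12064557247346 F [-0.984  0.493  0.186] shift cm [-0.534  0.206 -0.3  ]
yaw of y 1.6443071210582336 xaxis [-0.997 -0.073  0.004] yaxis [-0.073  0.997 -0.006] j [-0.644  0.089  0.748  1.695 -0.055  1.384  1.757]
turn deg [-0.318 -0.219  0.201]
```

View pics/w1.png

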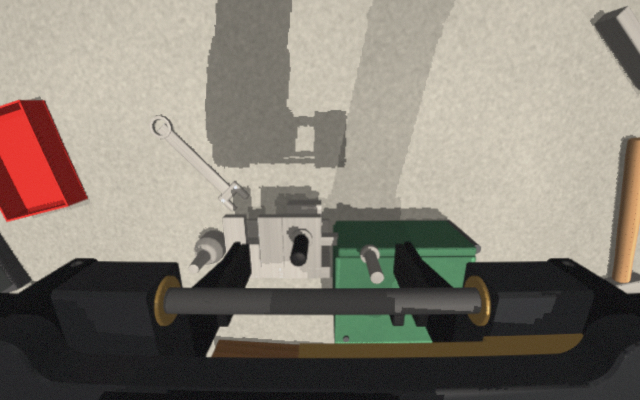

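carry_out --plan '[{"tx": -3.5, "ty": -1.5, "tz": 0, "ax": 0, "ay": 0, "az": 0, "grip": 0}, {"tx": -3.5, "ty": -1.5, "tz": 0, "ax": 0, "ay": 0, "az": 0, "grip": 0}, {"tx": -3.5, "ty": 0, "tz": 0, "ax": -0.3, "ay": -0.2, "az": 0, "grip": 0}, {"tx": 0, "ty": 0, "tz": 0, "ax": 0, "ay": 0, "az": 0, "grip": 0}]'

```text
time_s: 2.37
tool_pos: [642.9, -92.8, 265.1]
ee_rot: [-0.001, -0.035, 0.999, 0.004]
ft_force: [0.1, 2.3, -1.1]
width: 87.3
```

```bash
python3 -c "
from h import *
im,m=snap('wrist','w2.png')
import pickle;pickle.dump(m,open('w2.pkl','wb'))
a=cv2.imread('pics/w2.png')[60:300,170:490];cv2.imwrite('pics/w2c.png',cv2.resize(a,None,fx=2.5,fy=2.5,interpolation=cv2.INTER_CUBIC))
need([595,-95,270],np.pi/2+.07)"
```

```text
t 2.4167 pos [640.645 -94.464 265.826] w 87.11816602799179 F [ 0.499 -1.44  -0.004] shift cm [ 4.559  0.256 -0.407]
yaw of y 1.638090562919005 xaxis [-0.998 -0.067  0.002] yaxis [-0.067  0.998  0.007] j [-0.486  0.38   0.771  1.432 -0.27   1.44   1.924]
turn deg [ 0.416 -0.106 -0.155]
```

View pics/w2c.png

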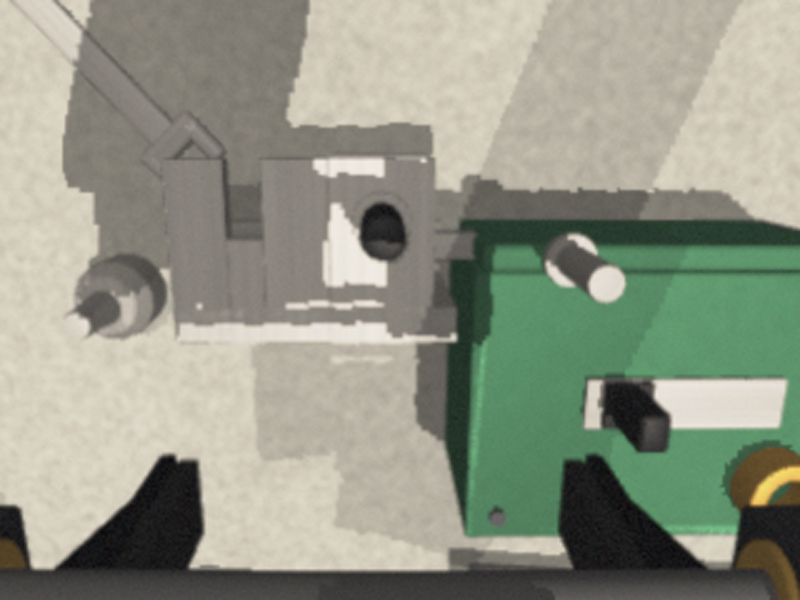

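```bash
python3 - <<'E'
from case import *
import pickle
m=pickle.load(open('w2.pkl','rb'))
C=lambda u,v:(170+u/2.5,60+v/2.5)
obs=[(C(163,160),(-47,-219,100)),(C(433,157),(-47,-102,100)),(C(226,159),(-47,-192,100)),(C(262,159),(-47,-176,100)),(C(180,322),(34,-219,100)),(C(466,534),(130,-85,110)),(C(228,237),(-13,-192,100)),(C(264,237),(-13,-176,100))]
f=lambda p:np.concatenate([proj(m,W(p,X))-uv for uv,X in obs])
r=least_squares(f,[607,30,.07],loss='soft_l1',x_scale=[10,10,.05]);p=r.x;print(p);print(f(p).reshape(-1,2)*2.5)
c,s=np.cos(p[2]),np.sin(p[2])
for n,uv,z in(('collar',C(382,222),105),('pintop',C(385,241),155),('fintop',C(652,434),149),('posttop',C(607,283),166),('postbase',C(572,256),113),('seam',C(520,270),110),('coverfront',C(520,220),110)):
    X=atz(m,C(0,0) if 0 else uv,z);d=X[:2]-p[:2];print(n,X,c*d[0]+s*d[1],-s*d[0]+c*d[1])
print('bore',W(p,(-21,-124,100)),'notch',W(p,(-21,-184,100)),'post',W(p,(-6,-45,145)))
E
```

```text
[607.624  32.521   0.076]
[[-2.201 -1.53 ]
 [ 3.421 -0.884]
 [-1.837 -1.298]
 [-0.167 -1.69 ]
 [-3.055 19.962]
 [ 0.708  2.622]
 [ 1.219  1.007]
 [ 1.773  0.673]]
collar [597.128 -93.879 105.   ] -20.002023317286817 -125.24834240514446
pintop [597.985 -93.228 155.   ] -19.097948470158727 -124.66409961556167
fintop [669.157  21.012 149.   ] 60.48975409904457 -16.11845637208278
posttop [605.698 -13.268 166.   ] -5.3750686202309685 -45.51337120127714
postbase [604.697 -12.548 113.   ] -6.319117497527853 -44.72059064431104
seam [612.75  -33.298 110.   ] 0.14557317215782017 -66.01814725565734
coverfront [591.58  -35.958 110.   ] -21.16448408181727 -67.07431554258275
bore [596.038 -92.709 100.   ] notch [ 600.565 -152.539  100.   ] post [605.036 -12.803 145.   ]
```

carry_out --plan '[{"tx": 2.2, "ty": 0.2, "tz": 0, "ax": 0.4, "ay": 0, "az": 0, "grip": 80}, {"tx": 2.2, "ty": 0.2, "tz": 0, "ax": 0, "ay": 0, "az": 0, "grip": 80}, {"tx": 0, "ty": 0, "tz": 3.0, "ax": 0, "ay": 0, "az": 0, "grip": 80}, {"tx": 0, "ty": 0, "tz": 3.0, "ax": 0, "ay": 0, "az": 0, "grip": 80}, {"tx": 0, "ty": 0, "tz": 2.0, "ax": 0, "ay": 0, "az": 0, "grip": 80}, {"tx": 0, "ty": 0, "tz": 0, "ax": 0, "ay": 0, "az": 0, "grip": 80}]'

```text
time_s: 2.92
tool_pos: [592.2, -93.3, 183.8]
ee_rot: [-0.001, -0.027, 1.0, -0.0]
ft_force: [-0.3, 0.4, -0.8]
width: 61.5
```

```bash
python3 -c "
from h import *
need([597,-93.5,114],np.pi/2+.073)
snap('wrist','w3.png')"
```

```text
t 2.9167 pos [592.169 -93.277 183.845] w 61.532035314182124 F [-0.264  0.423 -0.791] shift cm [-0.49  -0.046  6.984]
yaw of y 1.6247342610419995 xaxis [-0.999 -0.054  0.001] yaxis [-0.054  0.999 -0.   ] j [-0.547  0.312  0.773  1.675 -0.227  1.248  1.9  ]
turn deg [-0.022 -0.071 -1.092]
```

View pics/w3.png

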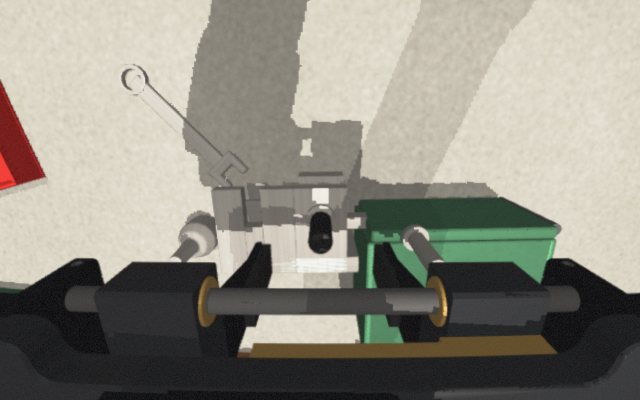

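carry_out --plan '[{"tx": -0.5, "ty": 0, "tz": 0.5, "ax": 0, "ay": 0, "az": -1, "grip": 80}, {"tx": 0, "ty": 0, "tz": 2.2, "ax": 0, "ay": 0, "az": 0, "grip": 80}, {"tx": 0, "ty": 0, "tz": 2.2, "ax": 0, "ay": 0, "az": 0, "grip": 80}, {"tx": 0, "ty": 0, "tz": 1.5, "ax": 0, "ay": 0, "az": 0, "grip": 80}, {"tx": 0, "ty": 0, "tz": 0, "ax": 0, "ay": 0, "az": 0, "grip": 80}]'

```text
time_s: 3.38
tool_pos: [603.5, -92.8, 127.7]
ee_rot: [0.006, -0.037, 0.999, 0.0]
ft_force: [-0.3, 0.5, -0.4]
width: 59.9
```

```bash
python3 -c "
from h import *
need([597,-93.5,114],np.pi/2+.073)
snap('wrist','w4.png');snap('side','s4.png')
a=cv2.imread('pics/s4.png')[120:300,290:430];cv2.imwrite('pics/s4c.png',cv2.resize(a,None,fx=3.3,fy=3.3,interpolation=cv2.INTER_CUBIC))
"
```

```text
t 3.3833 pos [603.528 -92.823 127.714] w 59.86200785135445 F [-0.276  0.525 -0.359] shift cm [ 0.673 -0.019  1.363]
yaw of y 1.6446883608456555 xaxis [-0.997 -0.074 -0.012] yaxis [-0.074  0.997 -0.   ] j [-0.514  0.378  0.744  1.723 -0.283  1.138  1.958]
turn deg [-0.002  0.703  0.051]
```

View pics/w4.png

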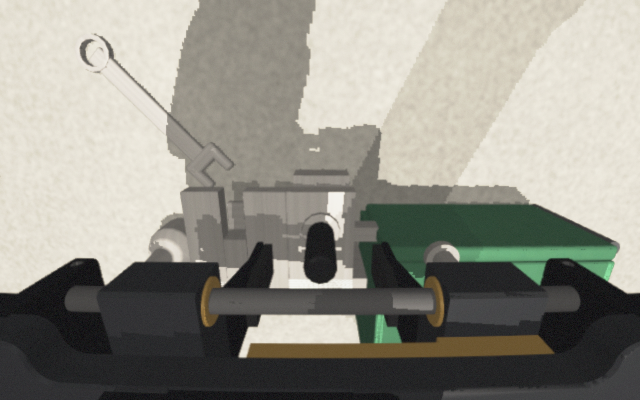

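View pics/s4c.png

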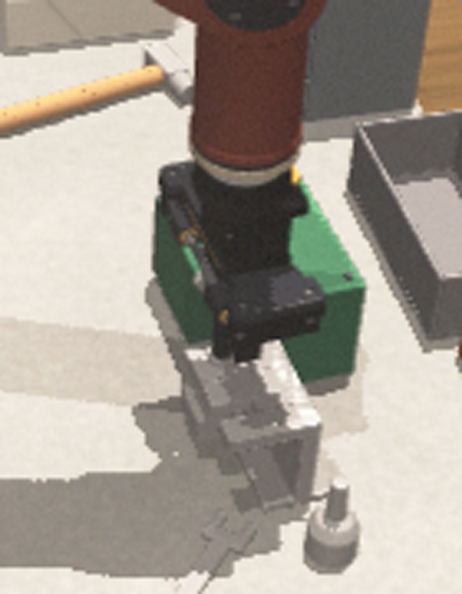

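carry_out --plan '[{"tx": 0.6, "ty": 0, "tz": 0.6, "ax": 0, "ay": 0.7, "az": 0, "grip": 80}, {"tx": 0, "ty": 0, "tz": 0.5, "ax": 0, "ay": 0, "az": 0, "grip": 80}, {"tx": 0, "ty": 0, "tz": 0, "ax": 0, "ay": 0, "az": 0, "grip": 80}]'

```text
time_s: 3.73
tool_pos: [600.8, -94.1, 122.5]
ee_rot: [0.004, -0.037, 0.999, -0.0]
ft_force: [0.2, 0.4, -0.1]
width: 59.6
```

```bash
python3 -c "
from h import *
need([597,-93.5,114],np.pi/2+.073)
"
```

```text
t 3.7333 pos [600.762 -94.139 122.523] w 59.57118119221712 F [ 0.163  0.412 -0.114] shift cm [0.377 0.092 0.85 ]
yaw of y 1.6446796449376389 xaxis [-0.997 -0.074 -0.007] yaxis [-0.074  0.997 -0.001] j [-0.512  0.383  0.744  1.73  -0.284  1.132  1.961]
turn deg [-0.041  0.415  0.051]
```

carry_out --plan '[{"tx": 0.5, "ty": 0.1, "tz": 0.8, "ax": 0, "ay": 0.6, "az": 0, "grip": 80}, {"tx": 0.2, "ty": 0, "tz": 0.5, "ax": 0, "ay": 0, "az": 0, "grip": 80}, {"tx": 0, "ty": 0, "tz": 0, "ax": 0, "ay": 0, "az": 0, "grip": 80}]'

```text
time_s: 3.98
tool_pos: [593.8, -93.8, 109.6]
ee_rot: [-0.001, -0.037, 0.999, -0.0]
ft_force: [0.0, -0.3, 0.3]
width: 60.1
```

```bash
python3 -c "
from h import *
need([597,-93.5,114],np.pi/2+.073)
"
```

```text
t 3.9833 pos [593.825 -93.754 109.573] w 60.135938847842375 F [ 0.025 -0.279  0.334] shift cm [-0.317  0.002 -0.443]
yaw of y 1.6447439480488186 xaxis [-0.997 -0.074  0.002] yaxis [-0.074  0.997 -0.001] j [-0.511  0.389  0.74   1.751 -0.288  1.115  1.965]
turn deg [-0.04  -0.129  0.054]
```

carry_out --plan '[{"tx": -0.4, "ty": 0, "tz": -0.4, "ax": 0, "ay": 0, "az": 0, "grip": 80}, {"tx": 0, "ty": 0, "tz": 0, "ax": 0, "ay": 0, "az": 0, "grip": 80}, {"tx": 0, "ty": 0, "tz": 0, "ax": 0, "ay": 0, "az": 0, "grip": 160}, {"tx": 0, "ty": 0, "tz": 0, "ax": 0, "ay": 0, "az": 0, "grip": 200}, {"tx": 0, "ty": 0, "tz": 0, "ax": 0, "ay": 0, "az": 0, "grip": 255}, {"tx": 0, "ty": 0, "tz": 0, "ax": 0, "ay": 0, "az": 0, "grip": 255}, {"tx": 0, "ty": 0, "tz": 0, "ax": 0, "ay": 0, "az": 0, "grip": 255}]' --squeeze 20

```text
time_s: 4.57
tool_pos: [598.5, -93.4, 114.2]
ee_rot: [-0.001, -0.037, 0.999, -0.0]
ft_force: [0.2, -0.3, 0.1]
width: 34.2
```

```bash
python3 -c "
from h import *
need([597,-93.5,114],np.pi/2+.073)
"
```

```text
t 4.5667 pos [598.458 -93.438 114.242] w 34.20740428572757 F [ 0.18  -0.349  0.076] shift cm [0.146 0.005 0.025]
yaw of y 1.644760488427712 xaxis [-0.997 -0.074  0.002] yaxis [-0.074  0.997 -0.001] j [-0.509  0.394  0.74   1.736 -0.289  1.127  1.964]
turn deg [-0.047 -0.113  0.055]
```

Still closing; a few more rows.

carry_out --plan '[{"tx": 0, "ty": 0, "tz": 0, "ax": 0, "ay": 0, "az": 0, "grip": 255}, {"tx": 0, "ty": 0, "tz": 0, "ax": 0, "ay": 0, "az": 0, "grip": 255}, {"tx": 0, "ty": 0, "tz": 0, "ax": 0, "ay": 0, "az": 0, "grip": 255}, {"tx": 0, "ty": 0, "tz": 0, "ax": 0, "ay": 0, "az": 0, "grip": 255}, {"tx": 0, "ty": 0, "tz": 0, "ax": 0, "ay": 0, "az": 0, "grip": 255}, {"tx": 0, "ty": 0, "tz": 0, "ax": 0, "ay": 0, "az": 0, "grip": 255}]' --squeeze 30

```text
time_s: 5.07
tool_pos: [598.4, -93.5, 114.3]
ee_rot: [-0.001, -0.037, 0.999, -0.0]
ft_force: [0.2, -1.0, 0.1]
width: 17.4
```

```bash
python3 -c "
from h import *
need([597,-93.5,114],np.pi/2+.073)
"
```

```text
t 5.0667 pos [598.441 -93.506 114.264] w 17.39676842651915 F [ 0.166 -0.98   0.073] shift cm [0.144 0.011 0.027]
yaw of y 1.6446010953119508 xaxis [-0.997 -0.074  0.002] yaxis [-0.074  0.997 -0.001] j [-0.509  0.393  0.74   1.736 -0.289  1.126  1.964]
turn deg [-0.046 -0.104  0.046]
```

carry_out --plan '[{"tx": 0, "ty": 0, "tz": -1.0, "ax": 0, "ay": 0, "az": 0, "grip": 255}, {"tx": 0, "ty": 0, "tz": -1.5, "ax": 0, "ay": 0, "az": 0, "grip": 255}, {"tx": 0, "ty": 0, "tz": -1.5, "ax": 0, "ay": 0, "az": 0, "grip": 255}, {"tx": 0, "ty": 0, "tz": -1.5, "ax": 0, "ay": 0, "az": 0, "grip": 255}, {"tx": 0, "ty": 0, "tz": -1.5, "ax": 0, "ay": 0, "az": 0, "grip": 255}, {"tx": 0, "ty": 0, "tz": -1, "ax": 0, "ay": 0, "az": 0, "grip": 255}, {"tx": 0, "ty": 0, "tz": 0, "ax": 0, "ay": 0, "az": 0, "grip": 255}]'

```text
time_s: 5.65
tool_pos: [598.9, -94.1, 200.2]
ee_rot: [-0.0, -0.036, 0.999, -0.001]
ft_force: [-0.1, -0.1, -1.5]
width: 16.9
```

```bash
python3 -c "
from h import *
need([597,-93.5,194],np.pi/2+.073)
"
```

```text
t 5.65 pos [598.867 -94.051 200.165] w 16.877438895549176 F [-0.063 -0.137 -1.462] shift cm [0.182 0.07  0.617]
yaw of y 1.6435983053275198 xaxis [-0.997 -0.073  0.001] yaxis [-0.073  0.997 -0.003] j [-0.542  0.314  0.774  1.638 -0.225  1.282  1.916]
turn deg [-0.145 -0.052 -0.011]
```

carry_out --plan '[{"tx": 0, "ty": -2.0, "tz": 0, "ax": 0, "ay": 0, "az": 0, "grip": 255}, {"tx": 0.2, "ty": -2.0, "tz": 0, "ax": 0, "ay": 0, "az": 0, "grip": 255}, {"tx": 0.2, "ty": -1.6, "tz": 0, "ax": 0, "ay": 0, "az": 0, "grip": 255}, {"tx": 0, "ty": 0, "tz": 0, "ax": 0, "ay": 0, "az": 0, "grip": 255}, {"tx": 0, "ty": 0, "tz": 0, "ax": 0, "ay": 0, "az": 0, "grip": 255}]'

```text
time_s: 6.07
tool_pos: [598.6, -149.9, 199.3]
ee_rot: [-0.001, -0.038, 0.999, -0.0]
ft_force: [-0.3, 0.1, -0.9]
width: 17.5
```

```bash
python3 -c "
from h import *
need([598.8,-153.65,190],np.pi/2+.073)
"
```

```text
t 6.0667 pos [ 598.628 -149.857  199.345] w 17.5203453722505 F [-0.329  0.083 -0.937] shift cm [ 0.01  -0.379  0.935]
yaw of y 1.6470599452668713 xaxis [-0.997 -0.076  0.002] yaxis [-0.076  0.997 -0.   ] j [-0.447  0.346  0.787  1.611 -0.252  1.291  2.028]
turn deg [-0.029 -0.106  0.187]
```

carry_out --plan '[{"tx": 0, "ty": -0.4, "tz": 0, "ax": 0, "ay": 0, "az": 0, "grip": 255}, {"tx": 0, "ty": 0, "tz": 0, "ax": 0, "ay": 0, "az": 0, "grip": 255}, {"tx": 0, "ty": 0, "tz": 0, "ax": 0, "ay": 0, "az": 0, "grip": 255}]'

```text
time_s: 6.32
tool_pos: [598.5, -152.5, 198.2]
ee_rot: [-0.002, -0.039, 0.999, 0.0]
ft_force: [-0.2, 0.4, -2.1]
width: 17.3
```

```bash
python3 -c "
from h import *
need([598.8,-153.65,190],np.pi/2+.073)
snap('wrist','w5.png')
a=cv2.imread('pics/w5.png')[120:300,220:420];cv2.imwrite('pics/w5c.png',cv2.resize(a,None,fx=3.3,fy=3.3,interpolation=cv2.INTER_CUBIC))
snap('side','s5.png')
a=cv2.imread('pics/s5.png')[120:300,290:430];cv2.imwrite('pics/s5c.png',cv2.resize(a,None,fx=3.3,fy=3.3,interpolation=cv2.INTER_CUBIC))
"
```

```text
t 6.3167 pos [ 598.525 -152.503  198.16 ] w 17.25912710944513 F [-0.195  0.387 -2.064] shift cm [-0.022 -0.117  0.816]
yaw of y 1.6480964144052523 xaxis [-0.997 -0.077  0.004] yaxis [-0.077  0.997  0.   ] j [-0.441  0.351  0.787  1.609 -0.255  1.292  2.036]
turn deg [ 0.028 -0.214  0.246]
```

View pics/w5c.png

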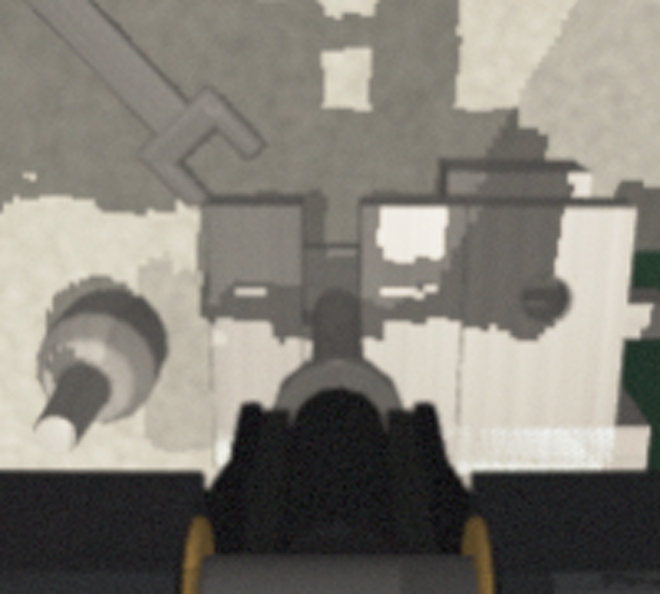

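View pics/s5c.png

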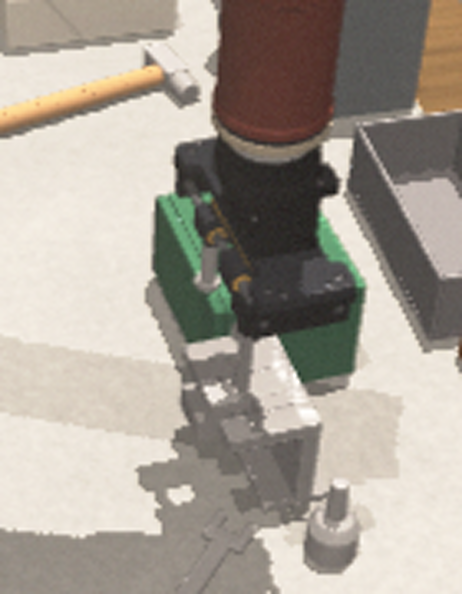

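```bash
python3 -c "
from h import *
m=camera_model('wrist')
P=lambda u,v:(220+u/3.3,120+v/3.3)
print('tip edges',atz(m,P(314,330),122),atz(m,P(361,330),122))
print('notch edges',atz(m,P(303,225),100),atz(m,P(361,225),100),atz(m,P(303,318),100))
print('bore',atz(m,P(546,300),100))
"
```

```text
tip edges [ 603.11  -157.882  122.   ] [ 602.165 -145.794  122.   ]
notch edges [ 581.082 -162.937  100.   ] [ 579.852 -147.186  100.   ] [ 607.881 -161.121  100.   ]
bore [597.283 -93.78  100.   ]
```

carry_out --plan '[{"tx": 0, "ty": -0.15, "tz": 0.3, "ax": 0, "ay": 0, "az": 0, "grip": 255}, {"tx": 0, "ty": 0, "tz": 0, "ax": 0, "ay": 0, "az": 0, "grip": 255}, {"tx": 0, "ty": 0, "tz": 0, "ax": 0, "ay": 0, "az": 0, "grip": 255}]'

```text
time_s: 6.67
tool_pos: [599.0, -152.7, 194.9]
ee_rot: [-0.002, -0.04, 0.999, 0.0]
ft_force: [-0.4, -0.0, -1.1]
width: 17.6
```

```bash
python3 -c "
from h import *
need([598.8,-153.65,190],np.pi/2+.073)
"
```

```text
t 6.6667 pos [ 599.    -152.681  194.882] w 17.575493355044923 F [-0.361 -0.013 -1.136] shift cm [ 0.026 -0.095  0.488]
yaw of y 1.6503295812479102 xaxis [-0.997 -0.079  0.004] yaxis [-0.079  0.997  0.001] j [-0.438  0.354  0.785  1.612 -0.258  1.286  2.04 ]
turn deg [ 0.047 -0.201  0.374]
```

carry_out --plan '[{"tx": 0, "ty": -0.2, "tz": 0.3, "ax": 0, "ay": 0, "az": 0.4, "grip": 255}, {"tx": 0, "ty": 0, "tz": 0.3, "ax": 0, "ay": 0, "az": 0, "grip": 255}, {"tx": 0, "ty": 0, "tz": 0, "ax": 0, "ay": 0, "az": 0, "grip": 255}]'

```text
time_s: 6.92
tool_pos: [599.3, -154.4, 188.3]
ee_rot: [-0.002, -0.036, 0.999, 0.0]
ft_force: [0.1, -0.4, -1.2]
width: 17.3
```

```bash
python3 -c "
from h import *
need([598.8,-153.65,190],np.pi/2+.073)
"
```

```text
t 6.9167 pos [ 599.282 -154.432  188.262] w 17.281357857844213 F [ 0.078 -0.43  -1.236] shift cm [ 0.043  0.082 -0.174]
yaw of y 1.6431089182525525 xaxis [-0.997 -0.072  0.003] yaxis [-0.072  0.997  0.001] j [-0.434  0.361  0.785  1.619 -0.264  1.275  2.04 ]
turn deg [ 0.056 -0.193 -0.039]
```

carry_out --plan '[{"tx": 0, "ty": 0.08, "tz": 0.7, "ax": 0, "ay": 0, "az": 0, "grip": 255}, {"tx": 0, "ty": 0, "tz": 0.7, "ax": 0, "ay": 0, "az": 0, "grip": 255}, {"tx": 0, "ty": 0, "tz": 0.7, "ax": 0, "ay": 0, "az": 0, "grip": 255}, {"tx": 0, "ty": 0, "tz": 0, "ax": 0, "ay": 0, "az": 0, "grip": 255}]'

```text
time_s: 7.25
tool_pos: [599.0, -153.5, 164.8]
ee_rot: [-0.002, -0.036, 0.999, 0.0]
ft_force: [-0.7, -0.2, -2.1]
width: 17.4
```

```bash
python3 -c "
from h import *
need([598.8,-153.65,116],np.pi/2+.073)
"
```

```text
t 7.25 pos [ 598.963 -153.521  164.751] w 17.405768525468638 F [-0.651 -0.244 -2.122] shift cm [-0.    -0.017  4.875]
yaw of y 1.642933349681009 xaxis [-0.997 -0.072  0.004] yaxis [-0.072  0.997  0.001] j [-0.428  0.379  0.776  1.649 -0.278  1.232  2.049]
turn deg [ 0.063 -0.206 -0.049]
```

Entered (tip ≈ 86 mm, below the plate top) with no contact force.

carry_out --plan '[{"tx": 0, "ty": 0, "tz": 1.0, "ax": 0, "ay": 0, "az": 0, "grip": 255}, {"tx": 0, "ty": 0, "tz": 1.0, "ax": 0, "ay": 0, "az": 0, "grip": 255}, {"tx": 0, "ty": 0, "tz": 1.0, "ax": 0, "ay": 0, "az": 0, "grip": 255}, {"tx": 0, "ty": 0, "tz": 0.8, "ax": 0, "ay": 0, "az": 0, "grip": 255}, {"tx": 0, "ty": 0, "tz": 0, "ax": 0, "ay": 0, "az": 0, "grip": 255}, {"tx": 0, "ty": 0, "tz": 0, "ax": 0, "ay": 0, "az": 0, "grip": 255}]'

```text
time_s: 7.75
tool_pos: [597.9, -153.3, 120.9]
ee_rot: [-0.003, -0.036, 0.999, 0.001]
ft_force: [-0.2, -0.1, -1.3]
width: 17.4
```

```bash
python3 -c "
from h import *
need([598.8,-153.65,116],np.pi/2+.073)
"
```

```text
t 7.75 pos [ 597.859 -153.316  120.906] w 17.44480391844635 F [-0.162 -0.087 -1.282] shift cm [-0.094 -0.041  0.49 ]
yaw of y 1.642832254625322 xaxis [-0.997 -0.072  0.006] yaxis [-0.072  0.997  0.001] j [-0.412  0.42   0.757  1.696 -0.31   1.156  2.073]
turn deg [ 0.07  -0.351 -0.055]
```

carry_out --plan '[{"tx": 0, "ty": 0, "tz": 0.5, "ax": 0, "ay": 0, "az": 0, "grip": 255}, {"tx": 0, "ty": 0, "tz": 0.2, "ax": 0, "ay": 0, "az": 0, "grip": 255}, {"tx": 0, "ty": 0, "tz": 0, "ax": 0, "ay": 0, "az": 0, "grip": 255}]'

```text
time_s: 8.0
tool_pos: [598.2, -153.5, 114.2]
ee_rot: [-0.003, -0.036, 0.999, 0.001]
ft_force: [-0.1, 0.6, 0.4]
width: 17.6
```

```bash
python3 -c "
from h import *
need([598.8,-153.65,114],np.pi/2+.073)
"
```

```text
t 8.0 pos [ 598.232 -153.501  114.246] w 17.56933597488559 F [-0.055  0.616  0.39 ] shift cm [-0.056 -0.019  0.024]
yaw of y 1.642810741990671 xaxis [-0.997 -0.072  0.005] yaxis [-0.072  0.997  0.001] j [-0.409  0.427  0.754  1.703 -0.316  1.143  2.077]
turn deg [ 0.071 -0.299 -0.056]
```

carry_out --plan '[{"tx": 0, "ty": 0, "tz": 0, "ax": 0, "ay": 0, "az": 0, "grip": 150}, {"tx": 0, "ty": 0, "tz": 0, "ax": 0, "ay": 0, "az": 0, "grip": 100}, {"tx": 0, "ty": 0, "tz": 0, "ax": 0, "ay": 0, "az": 0, "grip": 100}, {"tx": 0, "ty": 0, "tz": 0, "ax": 0, "ay": 0, "az": 0, "grip": 100}, {"tx": 0, "ty": 0, "tz": 0, "ax": 0, "ay": 0, "az": 0, "grip": 100}, {"tx": 0, "ty": 0, "tz": 0, "ax": 0, "ay": 0, "az": 0, "grip": 100}]'

```text
time_s: 8.5
tool_pos: [599.6, -153.9, 115.6]
ee_rot: [-0.001, -0.036, 0.999, 0.0]
ft_force: [-0.1, -0.6, 0.6]
width: 48.0
```

```bash
python3 -c "
from h import *
need([598.8,-153.65,114],np.pi/2+.073)
snap('wrist','w6.png')
a=cv2.imread('pics/w6.png')[120:300,220:420];cv2.imwrite('pics/w6c.png',cv2.resize(a,None,fx=3.3,fy=3.3,interpolation=cv2.INTER_CUBIC))
"
```

```text
t 8.5 pos [ 599.585 -153.851  115.649] w 48.027461951163424 F [-0.087 -0.595  0.554] shift cm [0.077 0.026 0.165]
yaw of y 1.6429199449261005 xaxis [-0.997 -0.072  0.002] yaxis [-0.072  0.997  0.001] j [-0.409  0.426  0.754  1.701 -0.316  1.143  2.077]
turn deg [ 0.035 -0.106 -0.05 ]
```

View pics/w6c.png

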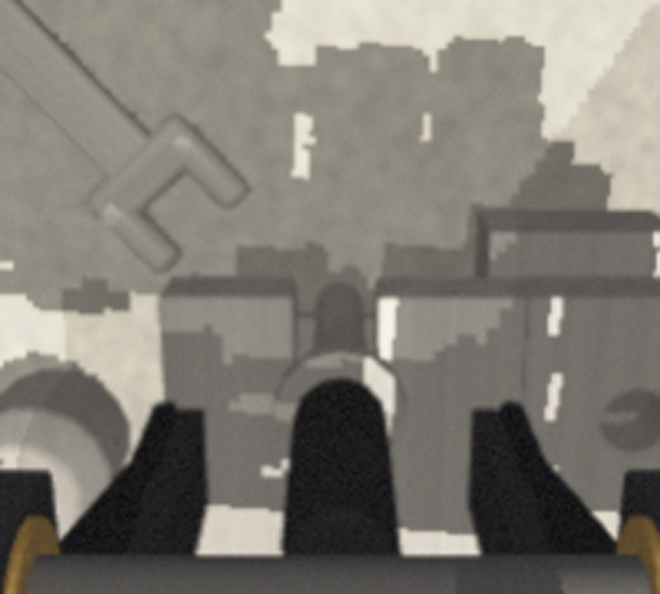

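carry_out --plan '[{"tx": 0, "ty": 0, "tz": -1.0, "ax": 0, "ay": 0, "az": 0, "grip": 90}, {"tx": 0, "ty": 0, "tz": -3, "ax": 0, "ay": 0, "az": 0, "grip": 80}, {"tx": 0, "ty": 0, "tz": -3, "ax": 0, "ay": 0, "az": 0, "grip": 80}, {"tx": 0, "ty": 0, "tz": -2, "ax": 0, "ay": 0, "az": 0, "grip": 80}, {"tx": 0, "ty": 3.5, "tz": 0, "ax": 0, "ay": 0, "az": 0, "grip": 80}, {"tx": 0, "ty": 3.5, "tz": 0, "ax": 0, "ay": 0, "az": 0, "grip": 80}, {"tx": -0.4, "ty": 3.5, "tz": 0, "ax": 0, "ay": 0, "az": 0, "grip": 80}, {"tx": -0.8, "ty": 3.3, "tz": 0, "ax": 0, "ay": 0, "az": 0, "grip": 80}, {"tx": 0, "ty": 0, "tz": 0, "ax": 0, "ay": 0, "az": 0, "grip": 80}]'

```text
time_s: 9.3
tool_pos: [601.8, -15.0, 216.7]
ee_rot: [0.001, -0.031, 1.0, -0.0]
ft_force: [0.8, 1.3, 0.2]
width: 59.9
```

```bash
python3 -c "
from h import *
need([605.3,-13,126.3],np.pi/2+.073)
m=camera_model('wrist')
snap('wrist','w7.png')
import pickle;pickle.dump(m,open('w7.pkl','wb'))
a=cv2.imread('pics/w7.png')[100:320,160:450];cv2.imwrite('pics/w7c.png',cv2.resize(a,None,fx=2.7,fy=2.7,interpolation=cv2.INTER_CUBIC))
"
```

```text
t 9.3 pos [601.844 -14.971 216.658] w 59.934951379194096 F [0.789 1.314 0.205] shift cm [-0.34   0.177  9.036]
yaw of y 1.6327047387575597 xaxis [-0.998 -0.062 -0.002] yaxis [-0.062  0.998 -0.   ] j [-0.663  0.285  0.753  1.628 -0.2    1.307  1.755]
turn deg [-0.012  0.111 -0.635]
```

View pics/w7c.png

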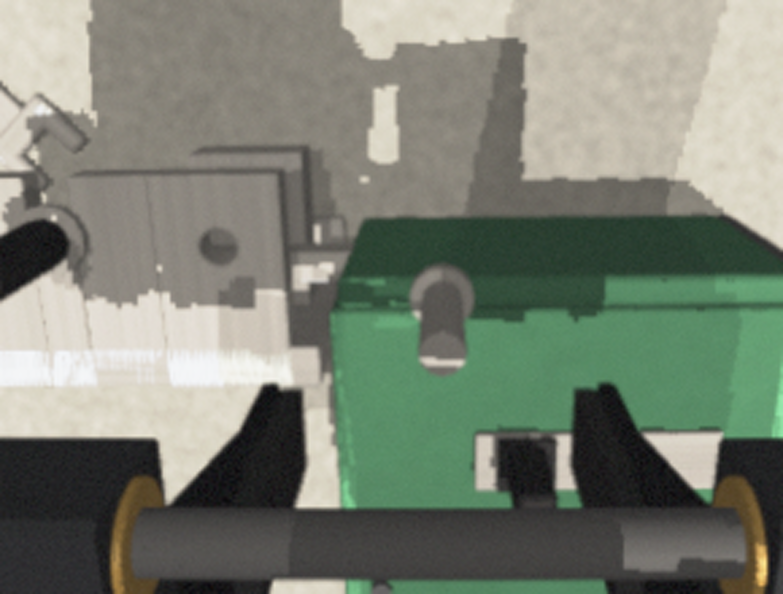

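carry_out --plan '[{"tx": -0.35, "ty": 0.2, "tz": 1.0, "ax": 0, "ay": 0, "az": -0.6, "grip": 80}, {"tx": 0, "ty": 0, "tz": 2.5, "ax": 0, "ay": 0, "az": 0, "grip": 80}, {"tx": 0, "ty": 0, "tz": 2.5, "ax": 0, "ay": 0, "az": 0, "grip": 80}, {"tx": 0, "ty": 0, "tz": 1.5, "ax": 0, "ay": 0, "az": 0, "grip": 80}, {"tx": 0, "ty": 0, "tz": 0, "ax": 0, "ay": 0, "az": 0, "grip": 80}, {"tx": 0, "ty": 0, "tz": 0, "ax": 0, "ay": 0, "az": 0, "grip": 80}]'

```text
time_s: 9.85
tool_pos: [606.5, -22.1, 140.2]
ee_rot: [0.003, -0.034, 0.999, -0.002]
ft_force: [-1.2, 0.3, 1.5]
width: 59.3
```

```bash
python3 -c "
from h import *
need([605.3,-13,126.3],np.pi/2+.073)
"
```

```text
t 9.85 pos [606.53  -22.098 140.221] w 59.34736982751266 F [-1.192  0.269  1.49 ] shift cm [0.069 0.921 1.388]
yaw of y 1.6388069994868348 xaxis [-0.998 -0.068 -0.006] yaxis [-0.068  0.998 -0.004] j [-0.627  0.358  0.731  1.713 -0.254  1.163  1.812]
turn deg [-0.224  0.328 -0.285]
```

carry_out --plan '[{"tx": 0, "ty": 0.9, "tz": 0, "ax": 0, "ay": 0.3, "az": 0, "grip": 80}, {"tx": 0, "ty": 0, "tz": 0.8, "ax": 0, "ay": 0, "az": 0, "grip": 80}, {"tx": 0, "ty": 0, "tz": 0.4, "ax": 0, "ay": 0, "az": 0, "grip": 80}, {"tx": 0, "ty": 0, "tz": 0, "ax": 0, "ay": 0, "az": 0, "grip": 80}]'

```text
time_s: 10.18
tool_pos: [607.3, -14.2, 129.8]
ee_rot: [0.002, -0.033, 0.999, -0.002]
ft_force: [-0.4, 0.4, -0.1]
width: 59.9
```

```bash
python3 -c "
from h import *
need([605.3,-13,126.3],np.pi/2+.073)
snap('wrist','w8.png')
"
```

```text
t 10.1833 pos [607.323 -14.207 129.843] w 59.897182864536425 F [-0.369  0.438 -0.136] shift cm [0.195 0.135 0.353]
yaw of y 1.6366505575068049 xaxis [-0.998 -0.066 -0.003] yaxis [-0.066  0.998 -0.004] j [-0.632  0.371  0.724  1.72  -0.263  1.147  1.803]
turn deg [-0.237  0.181 -0.409]
```

View pics/w8.png

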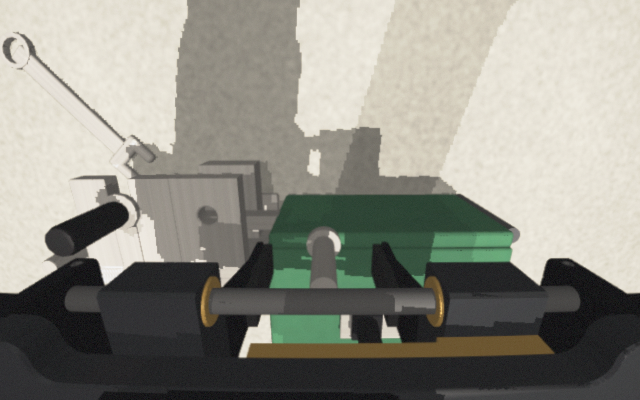

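carry_out --plan '[{"tx": 0.2, "ty": 0.15, "tz": 0.3, "ax": 0, "ay": 0, "az": 0, "grip": 80}, {"tx": 0, "ty": 0, "tz": 0, "ax": 0, "ay": 0, "az": 0, "grip": 255}, {"tx": 0, "ty": 0, "tz": 0, "ax": 0, "ay": 0, "az": 0, "grip": 255}, {"tx": 0, "ty": 0, "tz": 0, "ax": 0, "ay": 0, "az": 0, "grip": 255}, {"tx": 0, "ty": 0, "tz": 0, "ax": 0, "ay": 0, "az": 0, "grip": 255}, {"tx": 0, "ty": 0, "tz": 0, "ax": 0, "ay": 0, "az": 0, "grip": 255}, {"tx": 0, "ty": 0, "tz": 0, "ax": 0, "ay": 0, "az": 0, "grip": 255}, {"tx": 0, "ty": 0, "tz": 0, "ax": 0, "ay": 0, "az": 0, "grip": 255}, {"tx": 0, "ty": 0, "tz": 0, "ax": 0, "ay": 0, "az": 0, "grip": 255}, {"tx": 0, "ty": 0, "tz": 0, "ax": 0, "ay": 0, "az": 0, "grip": 255}, {"tx": 0, "ty": 0, "tz": 0, "ax": 0, "ay": 0, "az": 0, "grip": 255}, {"tx": 0, "ty": 0, "tz": 0, "ax": 0, "ay": 0, "az": 0, "grip": 255}]' --squeeze 30

```text
time_s: 11.23
tool_pos: [605.9, -13.7, 128.4]
ee_rot: [0.003, -0.033, 0.999, -0.002]
ft_force: [-0.4, -0.3, 0.1]
width: 13.5
```

```bash
python3 -c "
from h import *
need([605.3,-13,126.3],np.pi/2+.073)
"
```

```text
t 11.2333 pos [605.87  -13.665 128.36 ] w 13.53870791682804 F [-0.38  -0.316  0.138] shift cm [0.054 0.071 0.205]
yaw of y 1.6359340280908796 xaxis [-0.998 -0.065 -0.006] yaxis [-0.065  0.998 -0.004] j [-0.636  0.367  0.725  1.728 -0.261  1.14   1.8  ]
turn deg [-0.254  0.329 -0.45 ]
```

carry_out --plan '[{"tx": 0.3, "ty": 0, "tz": 0, "ax": 0, "ay": 0, "az": 0, "grip": 255}, {"tx": 0.3, "ty": 0, "tz": 0, "ax": 0, "ay": 0, "az": 0, "grip": 255}, {"tx": 0.3, "ty": 0, "tz": 0, "ax": 0, "ay": 0, "az": 0, "grip": 255}]'

```text
time_s: 11.48
tool_pos: [598.2, -13.9, 128.4]
ee_rot: [0.005, -0.032, 0.999, -0.002]
ft_force: [13.1, 1.0, -7.4]
width: 12.9
```

```bash
python3 -c "
from h import *
need([605.87,-13.7,126.3],np.pi/2+.073)
"
```

```text
t 11.4833 pos [598.164 -13.931 128.422] w 12.873691571921864 F [13.055  0.967 -7.406] shift cm [-0.768 -0.026  0.22 ]
yaw of y 1.6356191565845468 xaxis [-0.998 -0.065 -0.009] yaxis [-0.065  0.998 -0.005] j [-0.647  0.347  0.729  1.75  -0.249  1.13   1.793]
turn deg [-0.273  0.532 -0.467]
```

carry_out --plan '[{"tx": 0.3, "ty": 0, "tz": 0, "ax": 0, "ay": 0, "az": 0, "grip": 255}, {"tx": 0.3, "ty": 0, "tz": 0, "ax": 0, "ay": 0, "az": 0, "grip": 255}]'

```text
time_s: 11.65
tool_pos: [597.7, -14.0, 128.6]
ee_rot: [0.012, -0.033, 0.999, -0.003]
ft_force: [23.8, -0.8, -21.1]
width: 13.4
```

```bash
python3 -c "
from h import *
need([605.87,-13.7,126.3],np.pi/2+.073)
"
```

```text
t 11.65 pos [597.658 -13.981 128.613] w 13.375877857591368 F [ 23.798  -0.766 -21.143] shift cm [-0.816 -0.024  0.25 ]
yaw of y 1.636328093950039 xaxis [-0.998 -0.066 -0.023] yaxis [-0.065  0.998 -0.007] j [-0.655  0.334  0.731  1.764 -0.242  1.112  1.787]
turn deg [-0.418  1.321 -0.423]
```

Force climbs to 24 N with no further travel, so the catch holds. I'm easing back and letting go.

carry_out --plan '[{"tx": -0.4, "ty": 0, "tz": 0, "ax": 0, "ay": 0.6, "az": 0, "grip": 255}, {"tx": -0.4, "ty": 0, "tz": 0, "ax": 0, "ay": 0.5, "az": 0, "grip": 255}, {"tx": 0, "ty": 0, "tz": 0, "ax": 0, "ay": 0, "az": 0, "grip": 255}, {"tx": 0, "ty": 0, "tz": 0, "ax": 0, "ay": 0, "az": 0, "grip": 80}, {"tx": 0, "ty": 0, "tz": 0, "ax": 0, "ay": 0, "az": 0, "grip": 80}, {"tx": 0, "ty": 0, "tz": 0, "ax": 0, "ay": 0, "az": 0, "grip": 80}, {"tx": 0, "ty": 0, "tz": 0, "ax": 0, "ay": 0, "az": 0, "grip": 80}, {"tx": 0, "ty": 0, "tz": 0, "ax": 0, "ay": 0, "az": 0, "grip": 80}, {"tx": 0, "ty": 0, "tz": 0, "ax": 0, "ay": 0, "az": 0, "grip": 80}]'

```text
time_s: 12.4
tool_pos: [603.5, -13.2, 128.5]
ee_rot: [0.0, -0.033, 0.999, -0.003]
ft_force: [-0.2, -0.5, 0.2]
width: 44.9
```

```bash
python3 -c "
from h import *
need([669,21,230],np.pi/2+.073)
"
```

```text
t 12.4 pos [603.532 -13.21  128.477] w 44.9228929986456 F [-0.217 -0.54   0.179] shift cm [ -6.764   2.916 -10.168]
yaw of y 1.636975638234668 xaxis [-0.998 -0.066 -0.   ] yaxis [-0.066  0.998 -0.006] j [-0.639  0.366  0.725  1.729 -0.257  1.145  1.798]
turn deg [-0.361  0.026 -0.391]
```

carry_out --plan '[{"tx": 0, "ty": 0, "tz": -2.5, "ax": 0, "ay": 0, "az": 0, "grip": 100}, {"tx": 0, "ty": 0, "tz": -3, "ax": 0, "ay": 0, "az": 0, "grip": 100}, {"tx": 0, "ty": 0, "tz": -3, "ax": 0, "ay": 0, "az": 0, "grip": 100}, {"tx": -3.5, "ty": 1.5, "tz": 0, "ax": 0, "ay": 0, "az": 0, "grip": 100}, {"tx": -3.5, "ty": 1.5, "tz": 0, "ax": 0, "ay": 0, "az": -0.4, "grip": 100}, {"tx": 0, "ty": 0, "tz": 0, "ax": 0, "ay": 0, "az": 0, "grip": 100}, {"tx": 0, "ty": 0, "tz": 0, "ax": 0, "ay": 0, "az": 0, "grip": 100}]'

```text
time_s: 12.98
tool_pos: [672.4, 22.8, 218.7]
ee_rot: [0.001, -0.036, 0.999, -0.002]
ft_force: [-0.9, -0.8, -0.7]
width: 53.0
```

```bash
python3 -c "
from h import *
need([669,21,125],np.pi/2+.073)
m=camera_model('wrist')
snap('wrist','w9.png')
import pickle;pickle.dump(m,open('w9.pkl','wb'))
a=cv2.imread('pics/w9.png')[100:320,160:450];cv2.imwrite('pics/w9c.png',cv2.resize(a,None,fx=2.7,fy=2.7,interpolation=cv2.INTER_CUBIC))
"
```

```text
t 12.9833 pos [672.397  22.815 218.745] w 53.01545144354453 F [-0.874 -0.785 -0.658] shift cm [ 0.368 -0.125  9.374]
yaw of y 1.6432200826867656 xaxis [-0.997 -0.072 -0.002] yaxis [-0.072  0.997 -0.003] j [-0.616  0.449  0.723  1.438 -0.294  1.364  1.76 ]
turn deg [-0.194  0.097 -0.033]
```

View pics/w9c.png

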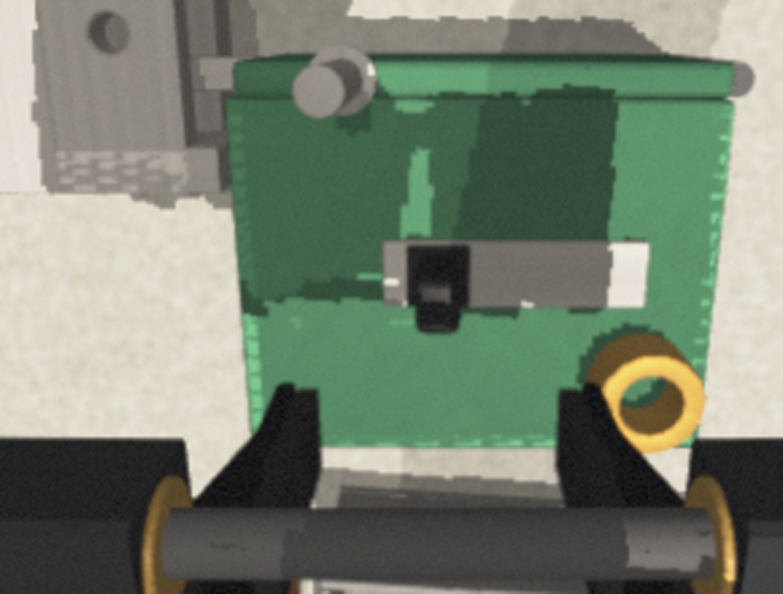

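```bash
python3 -c "
from case import *
import pickle
m=pickle.load(open('w9.pkl','rb'));p=[607.6,32.3,.073];c,s=np.cos(p[2]),np.sin(p[2])
C=lambda u,v:(160+u/2.7,100+v/2.7)
for n,uv,z in (('base',C(438,275),113),('top?',C(438,315),149),('topL',C(417,320),149),('topR',C(460,320),149),('backbot',C(438,332),149),('bush',C(653,403),132),('trackL',C(384,270),111),('trackR',C(649,270),111)):
  X=atz(m,uv,z);d=X[:2]-p[:2];print(n,X,c*d[0]+s*d[1],-s*d[0]+c*d[1])
"
```

```text
base [669.762  22.474 113.   ] 61.27938397225667 -14.333946342959472
top? [671.517  22.716 149.   ] 63.04799311193929 -14.220527747638652
topL [673.618  16.421 149.   ] 64.68387569720991 -20.652131856740006
topR [672.64   29.553 149.   ] 64.66672820558374 -7.483711721294469
backbot [677.063  23.122 149.   ] 68.60810541853049 -14.219868698861436
bush [704.057  98.604 132.   ] 101.0355860436166 59.091945182766466
trackL [669.946   3.561 111.   ] 60.08342531717932 -33.20971394573313
trackR [663.069  96.014 111.   ] 59.96798544261979 59.498263849189726
```

carry_out --plan '[{"tx": 0.3, "ty": 0, "tz": 1.0, "ax": 0, "ay": 0, "az": 0, "grip": 100}, {"tx": 0, "ty": 0, "tz": 2.5, "ax": 0, "ay": 0, "az": 0, "grip": 100}, {"tx": 0, "ty": 0, "tz": 2.0, "ax": 0, "ay": 0, "az": 0, "grip": 100}, {"tx": 0, "ty": 0, "tz": 0, "ax": 0, "ay": 0, "az": 0, "grip": 100}]'

```text
time_s: 13.37
tool_pos: [666.5, 21.2, 160.6]
ee_rot: [0.001, -0.036, 0.999, -0.001]
ft_force: [-0.7, 0.1, -0.8]
width: 52.8
```

```bash
python3 -c "
from h import *
need([669,22.3,121],np.pi/2+.073)
"
```

```text
t 13.3667 pos [666.465  21.233 160.616] w 52.83104279744151 F [-0.683  0.069 -0.809] shift cm [-0.253  0.097  3.962]
yaw of y 1.6418208695006766 xaxis [-0.997 -0.071 -0.002] yaxis [-0.071  0.997 -0.002] j [-0.614  0.473  0.707  1.529 -0.315  1.255  1.778]
turn deg [-0.13   0.11  -0.113]
```

carry_out --plan '[{"tx": -0.25, "ty": 0.1, "tz": 1.2, "ax": 0, "ay": 0, "az": 0, "grip": 100}, {"tx": 0, "ty": 0, "tz": 1.2, "ax": 0, "ay": 0, "az": 0, "grip": 100}, {"tx": 0, "ty": 0, "tz": 1.0, "ax": 0, "ay": 0, "az": 0, "grip": 100}, {"tx": 0, "ty": 0, "tz": 0, "ax": 0, "ay": 0, "az": 0, "grip": 100}]'

```text
time_s: 13.7
tool_pos: [667.1, 21.3, 124.3]
ee_rot: [0.001, -0.035, 0.999, -0.001]
ft_force: [-0.2, 0.6, 0.3]
width: 53.0
```

```bash
python3 -c "
from h import *
need([669,22.3,121],np.pi/2+.073)
"
```

```text
t 13.7 pos [667.147  21.308 124.337] w 52.970310381203795 F [-0.179  0.611  0.27 ] shift cm [-0.191  0.087  0.334]
yaw of y 1.6400579670784152 xaxis [-0.998 -0.069 -0.001] yaxis [-0.069  0.998 -0.001] j [-0.604  0.505  0.693  1.565 -0.337  1.193  1.793]
turn deg [-0.081  0.079 -0.214]
```

carry_out --plan '[{"tx": -0.2, "ty": 0.1, "tz": 0.3, "ax": 0, "ay": 0, "az": 0, "grip": 100}, {"tx": 0, "ty": 0, "tz": 0, "ax": 0, "ay": 0, "az": 0, "grip": 255}, {"tx": 0, "ty": 0, "tz": 0, "ax": 0, "ay": 0, "az": 0, "grip": 255}, {"tx": 0, "ty": 0, "tz": 0, "ax": 0, "ay": 0, "az": 0, "grip": 255}, {"tx": 0, "ty": 0, "tz": 0, "ax": 0, "ay": 0, "az": 0, "grip": 255}, {"tx": 0, "ty": 0, "tz": 0, "ax": 0, "ay": 0, "az": 0, "grip": 255}, {"tx": 0, "ty": 0, "tz": 0, "ax": 0, "ay": 0, "az": 0, "grip": 255}, {"tx": 0, "ty": 0, "tz": 0, "ax": 0, "ay": 0, "az": 0, "grip": 255}, {"tx": 0, "ty": 0, "tz": 0, "ax": 0, "ay": 0, "az": 0, "grip": 255}, {"tx": 0, "ty": 0, "tz": 0, "ax": 0, "ay": 0, "az": 0, "grip": 255}, {"tx": 0, "ty": 0, "tz": 0, "ax": 0, "ay": 0, "az": 0, "grip": 255}]'

```text
time_s: 14.62
tool_pos: [670.9, 22.3, 123.5]
ee_rot: [0.003, -0.035, 0.999, -0.001]
ft_force: [-0.2, -0.2, 0.3]
width: 13.6
```

```bash
python3 -c "
from h import *
need([669,22.3,121],np.pi/2+.073)
"
```

```text
t 14.6167 pos [670.863  22.305 123.516] w 13.589641445646038 F [-0.231 -0.203  0.349] shift cm [0.187 0.013 0.251]
yaw of y 1.6399118957357053 xaxis [-0.998 -0.069 -0.005] yaxis [-0.069  0.998 -0.001] j [-0.602  0.51   0.691  1.559 -0.341  1.191  1.793]
turn deg [-0.081  0.293 -0.222]
```

Gripped the fin; slide +y.

carry_out --plan '[{"tx": 0, "ty": 0.8, "tz": 0, "ax": 0, "ay": 0, "az": 0, "grip": 255}, {"tx": 0, "ty": 0.8, "tz": 0, "ax": 0, "ay": 0, "az": 0, "grip": 255}, {"tx": 0, "ty": 0.8, "tz": 0, "ax": 0, "ay": 0, "az": 0, "grip": 255}, {"tx": 0, "ty": 0.8, "tz": 0, "ax": 0, "ay": 0, "az": 0, "grip": 255}, {"tx": 0, "ty": 0.3, "tz": 0, "ax": 0, "ay": 0, "az": 0, "grip": 255}]'

```text
time_s: 15.03
tool_pos: [668.6, 54.2, 123.5]
ee_rot: [0.003, -0.032, 0.999, -0.004]
ft_force: [2.8, -15.1, -3.6]
width: 14.1
```

```bash
python3 -c "
from h import *
need([669,22.3,121],np.pi/2+.073)
"
```

```text
t 15.0333 pos [668.606  54.242 123.531] w 14.10775120937684 F [  2.816 -15.076  -3.633] shift cm [ 0.168 -3.188  0.28 ]
yaw of y 1.635390685711002 xaxis [-0.998 -0.065 -0.006] yaxis [-0.065  0.998 -0.009] j [-0.653  0.508  0.689  1.561 -0.331  1.188  1.732]
turn deg [-0.499  0.324 -0.48 ]
```

carry_out --plan '[{"tx": 0, "ty": 0.4, "tz": 0, "ax": 0, "ay": 0, "az": 0, "grip": 255}, {"tx": 0, "ty": 0.4, "tz": 0, "ax": 0, "ay": 0, "az": 0, "grip": 255}, {"tx": 0, "ty": 0.3, "tz": 0, "ax": 0, "ay": 0, "az": 0, "grip": 255}]'

```text
time_s: 15.28
tool_pos: [668.6, 54.1, 123.5]
ee_rot: [0.004, -0.028, 1.0, -0.012]
ft_force: [2.6, -8.0, -1.9]
width: 13.7
```

```bash
python3 -c "
from h import *
need([669,22.3,121],np.pi/2+.073)
"
```

```text
t 15.2833 pos [668.598  54.13  123.5  ] w 13.686416997769372 F [ 2.573 -8.017 -1.89 ] shift cm [ 0.143 -3.173  0.328]
yaw of y 1.627587585407225 xaxis [-0.998 -0.057 -0.007] yaxis [-0.057  0.998 -0.025] j [-0.667  0.51   0.697  1.562 -0.318  1.185  1.712]
turn deg [-1.427  0.392 -0.924]
```

carry_out --plan '[{"tx": 0, "ty": 0, "tz": 0, "ax": -0.8, "ay": 0, "az": 0, "grip": 100}, {"tx": 0, "ty": 0, "tz": 0, "ax": -0.6, "ay": 0, "az": 0, "grip": 100}, {"tx": 0, "ty": 0, "tz": 0, "ax": 0, "ay": 0, "az": 0, "grip": 100}, {"tx": 0, "ty": 0, "tz": 0, "ax": 0, "ay": 0, "az": 0, "grip": 100}, {"tx": 0, "ty": 0, "tz": 0, "ax": 0, "ay": 0, "az": 0, "grip": 100}, {"tx": 0, "ty": 0, "tz": -2.5, "ax": 0, "ay": 0, "az": 0, "grip": 100}, {"tx": 0, "ty": 0, "tz": -3, "ax": 0, "ay": 0, "az": -0.8, "grip": 100}, {"tx": 0, "ty": 0, "tz": -3.5, "ax": 0, "ay": 0, "az": 0, "grip": 100}, {"tx": 0, "ty": 0, "tz": 0, "ax": 0, "ay": 0, "az": 0, "grip": 100}]'

```text
time_s: 16.03
tool_pos: [665.8, 61.6, 214.5]
ee_rot: [0.0, -0.039, 0.999, 0.001]
ft_force: [1.3, -0.4, 1.4]
width: 52.2
```

```bash
python3 -c "
from h import *
need([605.3,-13,126],np.pi/2+.073)
m=camera_model('wrist')
snap('wrist','w10.png')
import pickle;pickle.dump(m,open('w10.pkl','wb'))
a=cv2.imread('pics/w10.png')[100:320,160:450];cv2.imwrite('pics/w10c.png',cv2.resize(a,None,fx=2.7,fy=2.7,interpolation=cv2.INTER_CUBIC))
"
```

```text
t 16.0333 pos [665.795  61.61  214.469] w 52.242986219659336 F [ 1.342 -0.44   1.409] shift cm [ 6.622 -6.989  8.822]
yaw of y 1.6487911460447724 xaxis [-0.997 -0.078 -0.001] yaxis [-0.078  0.997  0.003] j [-0.671  0.44   0.715  1.454 -0.293  1.354  1.708]
turn deg [0.146 0.059 0.286]
```

View pics/w10c.png

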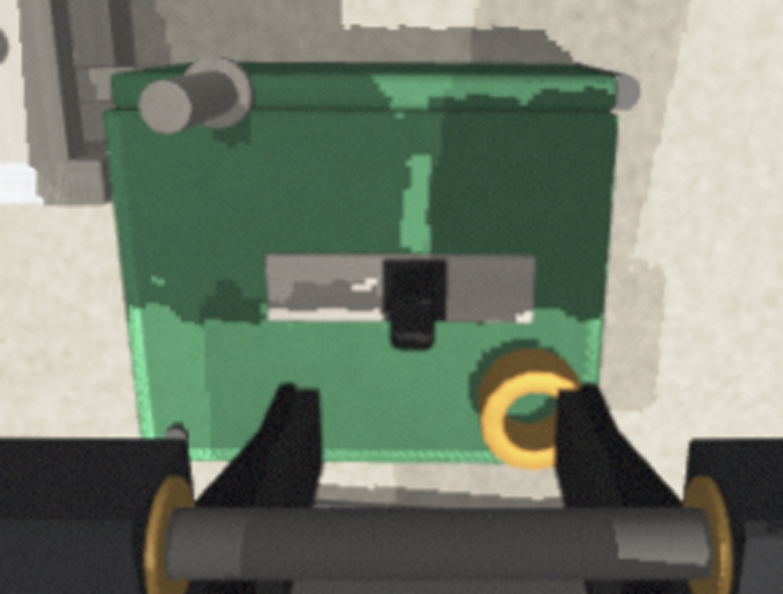

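```bash
python3 -c "
from case import *
import pickle
p=[607.6,32.3,.073];c,s=np.cos(p[2]),np.sin(p[2])
C=lambda u,v:(160+u/2.7,100+v/2.7)
for f,L in(('w9.pkl',(('bL',C(409,272),113),('bR',C(469,272),113),('trL',C(384,270),111))),('w10.pkl',(('bL',C(384,288),113),('bR',C(447,288),113),('trL',C(267,288),111),('post',C(165,106),166)))):
 m=pickle.load(open(f,'rb'))
 for n,uv,z in L:
  X=atz(m,uv,z);d=X[:2]-p[:2];print(n,X,c*d[0]+s*d[1],-s*d[0]+c*d[1])
"
```

```text
bL [669.42   12.358 113.   ] 60.20123377813841 -24.39788540586282
bR [667.88   33.119 113.   ] 60.179364217575916 -3.579320634276149
trL [669.946   3.561 111.   ] 60.08342531717932 -33.20971394573313
bL [667.844  43.646 113.   ] 60.91128082035241 6.921539832847976
bR [666.162  65.226 113.   ] 60.80744945354859 28.567283899238845
trL [671.653   3.094 111.   ] 61.75198176272769 -33.80011309684673
post [605.738 -13.277 166.   ] -5.181528804217808 -45.320029674865474
```

carry_out --plan '[{"tx": 2.2, "ty": -2.3, "tz": 0, "ax": 0, "ay": 0, "az": 0, "grip": 90}, {"tx": 2.2, "ty": -2.3, "tz": 0, "ax": 0, "ay": 0, "az": 0, "grip": 90}, {"tx": 2.0, "ty": -2.1, "tz": 0, "ax": 0, "ay": 0, "az": 0, "grip": 90}, {"tx": 0, "ty": 0, "tz": 0.5, "ax": 0, "ay": 0, "az": 0, "grip": 90}, {"tx": 0, "ty": 0, "tz": 0, "ax": 0, "ay": 0, "az": 0, "grip": 90}]'

```text
time_s: 16.5
tool_pos: [603.9, -6.7, 203.1]
ee_rot: [-0.002, -0.043, 0.999, 0.002]
ft_force: [0.4, 0.9, -0.0]
width: 56.2
```

```bash
python3 -c "
from h import *
need([605.3,-13,126],np.pi/2+.073)
"
```

```text
t 16.5 pos [603.923  -6.747 203.131] w 56.19202223854929 F [ 0.433  0.93  -0.009] shift cm [-0.107 -0.671  7.71 ]
yaw of y 1.6572242701266742 xaxis [-0.996 -0.086  0.003] yaxis [-0.086  0.996  0.005] j [-0.668  0.305  0.752  1.636 -0.219  1.29   1.781]
turn deg [ 0.269 -0.18   0.77 ]
```

carry_out --plan '[{"tx": -0.1, "ty": -0.7, "tz": 0.3, "ax": 0, "ay": 0, "az": 0.8, "grip": 90}, {"tx": 0, "ty": 0, "tz": 1.5, "ax": 0, "ay": 0, "az": 0, "grip": 90}, {"tx": 0, "ty": 0, "tz": 1.5, "ax": 0, "ay": 0, "az": 0, "grip": 90}, {"tx": 0, "ty": 0, "tz": 0, "ax": 0, "ay": 0, "az": 0, "grip": 90}]'

```text
time_s: 16.83
tool_pos: [606.9, -12.0, 168.3]
ee_rot: [-0.001, -0.036, 0.999, 0.003]
ft_force: [-0.5, 0.4, 0.5]
width: 56.3
```

```bash
python3 -c "
from h import *
need([605.3,-13,126],np.pi/2+.073)
"
```

```text
t 16.8333 pos [606.922 -12.036 168.341] w 56.3130408682802 F [-0.524  0.444  0.519] shift cm [ 0.159 -0.108  4.234]
yaw of y 1.6427513599364247 xaxis [-0.997 -0.072  0.002] yaxis [-0.072  0.997  0.005] j [-0.647  0.34   0.745  1.673 -0.248  1.227  1.797]
turn deg [ 0.313 -0.131 -0.06 ]
```

carry_out --plan '[{"tx": 0.15, "ty": -0.1, "tz": 1.4, "ax": 0, "ay": 0, "az": 0, "grip": 90}, {"tx": 0, "ty": 0, "tz": 1.4, "ax": 0, "ay": 0, "az": 0, "grip": 90}, {"tx": 0, "ty": 0, "tz": 1.0, "ax": 0, "ay": 0, "az": 0, "grip": 90}, {"tx": 0, "ty": 0, "tz": 0, "ax": 0, "ay": 0, "az": 0, "grip": 90}]'

```text
time_s: 17.17
tool_pos: [607.2, -11.2, 128.2]
ee_rot: [-0.001, -0.037, 0.999, 0.002]
ft_force: [-0.3, 0.0, 0.4]
width: 56.6
```

```bash
python3 -c "
from h import *
need([605.3,-13,126],np.pi/2+.073)
"
```

```text
t 17.1667 pos [607.184 -11.22  128.156] w 56.56483770533753 F [-0.334  0.016  0.376] shift cm [ 0.2   -0.165  0.215]
yaw of y 1.644143569135104 xaxis [-0.997 -0.073  0.003] yaxis [-0.073  0.997  0.005] j [-0.633  0.38   0.729  1.716 -0.278  1.154  1.819]
turn deg [ 0.261 -0.159  0.02 ]
```

carry_out --plan '[{"tx": 0.2, "ty": -0.2, "tz": 0.2, "ax": 0, "ay": 0, "az": 0, "grip": 255}, {"tx": 0, "ty": 0, "tz": 0, "ax": 0, "ay": 0, "az": 0, "grip": 255}, {"tx": 0, "ty": 0, "tz": 0, "ax": 0, "ay": 0, "az": 0, "grip": 255}, {"tx": 0, "ty": 0, "tz": 0, "ax": 0, "ay": 0, "az": 0, "grip": 255}, {"tx": 0, "ty": 0, "tz": 0, "ax": 0, "ay": 0, "az": 0, "grip": 255}, {"tx": 0, "ty": 0, "tz": 0, "ax": 0, "ay": 0, "az": 0, "grip": 255}, {"tx": 0, "ty": 0, "tz": 0, "ax": 0, "ay": 0, "az": 0, "grip": 255}, {"tx": 0, "ty": 0, "tz": 0, "ax": 0, "ay": 0, "az": 0, "grip": 255}, {"tx": 0, "ty": 0, "tz": 0, "ax": 0, "ay": 0, "az": 0, "grip": 255}, {"tx": 0, "ty": 0, "tz": 0, "ax": 0, "ay": 0, "az": 0, "grip": 255}, {"tx": 0, "ty": 0, "tz": 0, "ax": 0, "ay": 0, "az": 0, "grip": 255}, {"tx": 0, "ty": 0, "tz": 0, "ax": 0, "ay": 0, "az": 0, "grip": 255}]' --squeeze 30

```text
time_s: 18.17
tool_pos: [607.0, -13.5, 128.4]
ee_rot: [0.0, -0.037, 0.999, 0.002]
ft_force: [0.4, -0.4, -1.5]
width: 13.1
```

carry_out --plan '[{"tx": 0.4, "ty": 0, "tz": 0, "ax": 0, "ay": 0, "az": 0, "grip": 255}, {"tx": 0.4, "ty": 0, "tz": 0, "ax": 0, "ay": 0, "az": 0, "grip": 255}, {"tx": 0.4, "ty": 0, "tz": 0, "ax": 0, "ay": 0, "az": 0, "grip": 255}, {"tx": 0.4, "ty": 0.1, "tz": 0, "ax": 0, "ay": 0, "az": 0, "grip": 255}]'

```text
time_s: 18.5
tool_pos: [591.7, -13.7, 128.4]
ee_rot: [0.002, -0.036, 0.999, 0.002]
ft_force: [4.5, -3.9, -3.2]
width: 13.1
```

```bash
cat > sw.py <<'E'
from case import *
# hinge & post geometry: tcp at post when shut
H=W([607.6,32.3,.073],(-5.6,85,110))
def swing(ang):
    o,R=st(); d=o['tool_pos'][:2]-H[:2]; 
    a=np.arctan2(d[1],d[0]); 
    shut=.073-np.pi/2
    cur=shut-a
    cur=(cur+np.pi)%(2*np.pi)-np.pi
    print('radius',np.hypot(*d),'cover est',cur,'F',o['ft_force'],'w',o['width'],'z',o['tool_pos'],'j',o['joints'])
    M=R.as_matrix();print('yaw y',np.arctan2(M[1,1],M[0,1]))
    for t in ang:
        b=shut-t; X=np.array([H[0]+130*np.cos(b),H[1]+130*np.sin(b),126.5]); print(t,R.inv().apply(X-o['tool_pos'])/10)
E
python3 -c "
from sw import *
swing([.3,.6,.9,1.2,1.5])"
```

```text
radius 130.43344763309605 cover est 0.10426882820333239 F [ 4.543 -3.879 -3.23 ] w 13.108950358468652 z [591.738 -13.705 128.398] j [-0.654  0.339  0.738  1.761 -0.254  1.134  1.807]
yaw y 1.6436392722097082
0.3 [2.485 0.552 0.181]
0.6 [5.984 2.242 0.173]
0.9 [8.827 4.89  0.17 ]
1.2 [10.761  8.259  0.173]
1.5 [11.613 12.05   0.182]
```

carry_out --plan '[{"tx": 1.0, "ty": 0.15, "tz": 0, "ax": 0, "ay": 0, "az": 0, "grip": 255}, {"tx": 1.0, "ty": 0.22, "tz": 0, "ax": 0, "ay": 0, "az": 0, "grip": 255}, {"tx": 0.95, "ty": 0.3, "tz": 0, "ax": 0, "ay": 0, "az": 0, "grip": 255}, {"tx": 0.93, "ty": 0.37, "tz": 0, "ax": 0, "ay": 0, "az": 0, "grip": 255}, {"tx": 0.9, "ty": 0.44, "tz": 0, "ax": 0, "ay": 0, "az": 0, "grip": 255}]'

```text
time_s: 18.92
tool_pos: [542.1, -2.9, 128.3]
ee_rot: [0.005, -0.035, 0.999, 0.001]
ft_force: [6.3, 0.6, -3.7]
width: 13.3
```

```bash
python3 -c "
from sw import *
swing([.6,.9,1.2,1.5])"
```

```text
radius 131.0742275485345 cover est 0.49510103964019647 F [ 6.273  0.627 -3.659] w 13.29450200743501 z [542.117  -2.905 128.293] j [-0.74   0.214  0.755  1.885 -0.168  1.095  1.721]
yaw y 1.6417613456427471
0.6 [1.116 0.801 0.17 ]
0.9 [3.964 3.444 0.149]
1.2 [5.904 6.81  0.138]
1.5 [ 6.763 10.6    0.139]
```

carry_out --plan '[{"tx": 0.86, "ty": 0.53, "tz": 0, "ax": 0, "ay": 0, "az": 0, "grip": 255}, {"tx": 0.82, "ty": 0.58, "tz": 0, "ax": 0, "ay": 0, "az": 0, "grip": 255}, {"tx": 0.77, "ty": 0.65, "tz": 0, "ax": 0, "ay": 0, "az": 0, "grip": 255}, {"tx": 0.72, "ty": 0.7, "tz": 0, "ax": 0, "ay": 0, "az": 0, "grip": 255}, {"tx": 0.66, "ty": 0.75, "tz": 0, "ax": 0, "ay": 0, "az": 0, "grip": 255}]'

```text
time_s: 19.33
tool_pos: [500.0, 24.3, 128.2]
ee_rot: [0.008, -0.034, 0.999, 0.001]
ft_force: [5.6, -1.1, -5.2]
width: 13.2
```

```bash
python3 -c "
from sw import *
swing([.9,1.2,1.5,1.57])"
```

```text
radius 133.13178427937834 cover est 0.8766007470026551 F [ 5.58  -1.06  -5.198] w 13.159847966669876 z [499.979  24.256 128.223] j [-0.831  0.095  0.739  1.984 -0.073  1.072  1.578]
yaw y 1.6383675888506375
0.9 [-0.044  0.437  0.173]
1.2 [1.908 3.796 0.144]
1.5 [2.779 7.583 0.131]
1.57 [2.817 8.492 0.131]
```

carry_out --plan '[{"tx": 0.55, "ty": 0.9, "tz": 0, "ax": 0, "ay": 0.3, "az": 0, "grip": 255}, {"tx": 0.5, "ty": 0.92, "tz": 0, "ax": 0, "ay": 0.3, "az": 0, "grip": 255}, {"tx": 0.43, "ty": 0.95, "tz": 0, "ax": 0, "ay": 0.3, "az": 0, "grip": 255}, {"tx": 0.35, "ty": 0.97, "tz": 0, "ax": 0, "ay": 0.2, "az": 0, "grip": 255}, {"tx": 0.28, "ty": 0.98, "tz": 0, "ax": 0, "ay": 0, "az": 0, "grip": 255}]'

```text
time_s: 19.75
tool_pos: [471.7, 61.4, 128.2]
ee_rot: [-0.003, -0.029, 1.0, -0.004]
ft_force: [-0.1, -7.6, 2.5]
width: 13.1
```

```bash
python3 -c "
from sw import *
swing([1.2,1.3,1.4,1.5,1.57])"
```

```text
radius 135.89955733603225 cover est 1.2248260540187612 F [-0.104 -7.592  2.488] w 13.075640559179785 z [471.67   61.379 128.209] j [-0.898  0.048  0.697  2.019 -0.027  1.093  1.441]
yaw y 1.629577896362012
1.2 [-0.671 -0.091  0.168]
1.3 [-0.243  1.136  0.161]
1.4 [0.059 2.399 0.154]
1.5 [0.234 3.687 0.146]
1.57 [0.28  4.596 0.139]
```

carry_out --plan '[{"tx": -0.1, "ty": 0.95, "tz": 0, "ax": 0, "ay": 0, "az": 0, "grip": 255}, {"tx": 0, "ty": 0.95, "tz": 0, "ax": 0, "ay": 0, "az": 0, "grip": 255}, {"tx": 0, "ty": 0.9, "tz": 0, "ax": 0, "ay": 0, "az": 0, "grip": 255}]'

```text
time_s: 20.0
tool_pos: [464.4, 81.7, 128.1]
ee_rot: [-0.009, -0.026, 1.0, -0.007]
ft_force: [-4.2, -8.7, 6.5]
width: 13.2
```

```bash
python3 -c "
from sw import *
swing([1.4,1.5,1.57])
snap('wrist','w11.png');snap('side','s11.png');snap('top','t11.png')
a=cv2.imread('pics/s11.png')[100:300,280:430];cv2.imwrite('pics/s11c.png',cv2.resize(a,None,fx=3,fy=3,interpolation=cv2.INTER_CUBIC))"
```

```text
radius 136.02793986232544 cover est 1.383834176444278 F [-4.159 -8.659  6.506] w 13.157545838749899 z [464.358  81.7   128.059] j [-0.925  0.051  0.676  2.016 -0.025  1.107  1.385]
yaw y 1.6225278415816922
1.4 [-0.551  0.333  0.141]
1.5 [-0.366  1.619  0.126]
1.57 [-0.314  2.527  0.114]
```

View pics/w11.png

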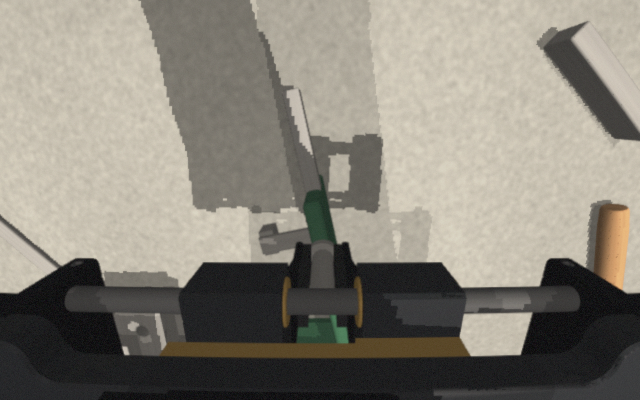

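View pics/s11c.png

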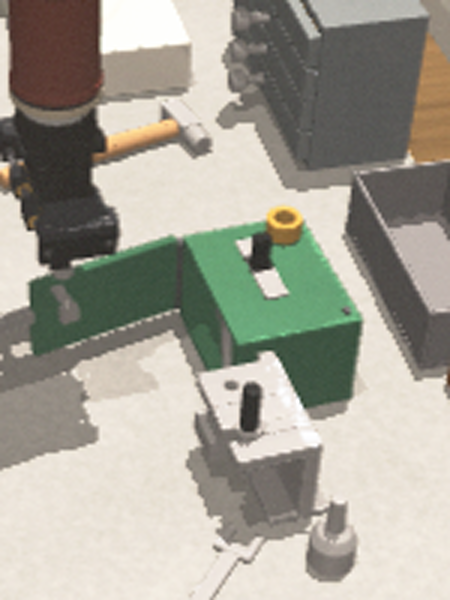

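carry_out --plan '[{"tx": -0.3, "ty": 0.8, "tz": 0, "ax": -0.3, "ay": -0.5, "az": 0, "grip": 255}, {"tx": -0.2, "ty": 0.8, "tz": 0, "ax": -0.3, "ay": -0.3, "az": 0, "grip": 255}, {"tx": 0, "ty": 0.5, "tz": 0, "ax": 0, "ay": 0, "az": 0, "grip": 255}, {"tx": 0, "ty": 0, "tz": 0, "ax": 0, "ay": 0, "az": 0, "grip": 255}, {"tx": 0, "ty": 0, "tz": 0, "ax": 0, "ay": 0, "az": 0, "grip": 255}]'

```text
time_s: 20.57
tool_pos: [461.8, 93.9, 128.0]
ee_rot: [-0.008, -0.023, 1.0, -0.005]
ft_force: [6.3, -3.7, -5.8]
width: 13.2
```

```bash
python3 -c "
from sw import *
swing([1.5,1.57])
snap('wrist','w12.png');snap('side','s12.png');snap('top','t12.png')
swing([1.5])
a=cv2.imread('pics/t12.png')[110:260,250:430];cv2.imwrite('pics/t12c.png',cv2.resize(a,None,fx=4,fy=4,interpolation=cv2.INTER_CUBIC))
a=cv2.imread('pics/s12.png')[100:300,280:430];cv2.imwrite('pics/s12c.png',cv2.resize(a,None,fx=3,fy=3,interpolation=cv2.INTER_CUBIC))"
```

```text
radius 135.90906168149758 cover est 1.475818468000238 F [ 6.286 -3.713 -5.787] w 13.233316449192904 z [461.819  93.943 128.017] j [-0.938  0.049  0.665  2.018 -0.027  1.105  1.354]
yaw y 1.6161313225527187
1.5 [-0.554  0.386  0.138]
1.57 [-0.496  1.294  0.13 ]
radius 135.88954697326446 cover est 1.4748578328029582 F [ 5.653 -3.379 -5.354] w 13.177377312117168 z [461.86   93.817 128.002] j [-0.938  0.049  0.665  2.018 -0.027  1.105  1.354]
yaw y 1.6159072528906218
1.5 [-0.551  0.399  0.137]
```

View pics/w12.png

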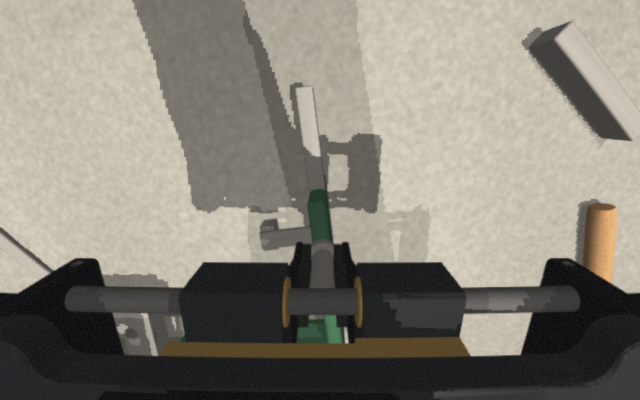

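View pics/s12c.png

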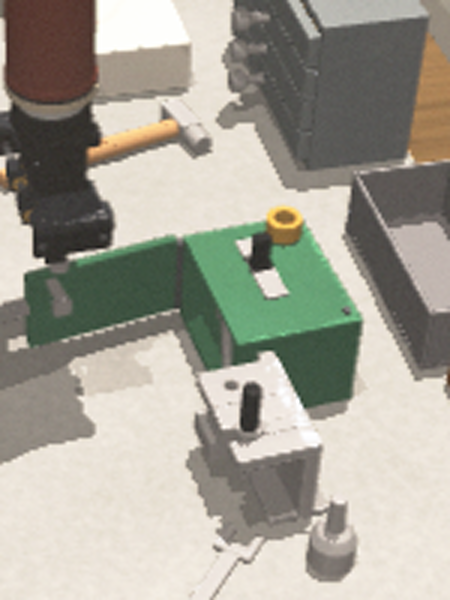

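View pics/t12c.png

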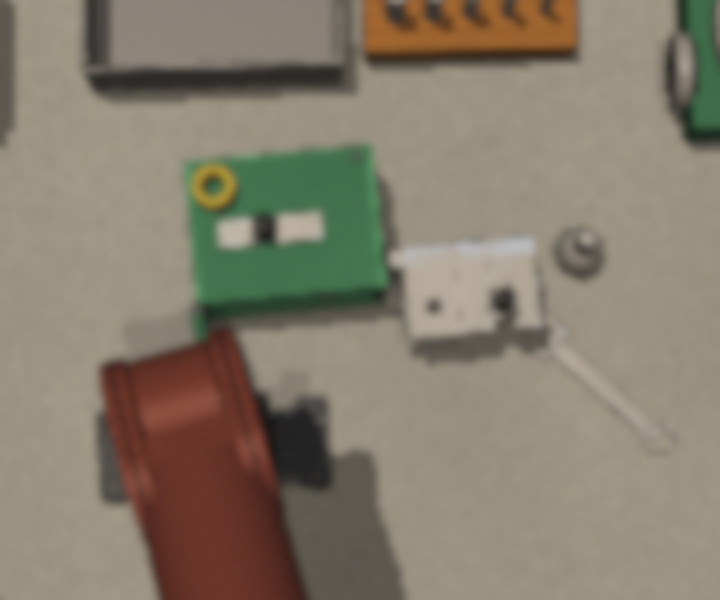

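carry_out --plan '[{"tx": 0, "ty": 0.1, "tz": 0, "ax": 0, "ay": 0, "az": 0, "grip": 255}, {"tx": 0, "ty": 0, "tz": 0, "ax": 0, "ay": 0, "az": 0, "grip": 255}, {"tx": 0, "ty": 0, "tz": 0, "ax": 0, "ay": 0, "az": 0, "grip": 255}, {"tx": 0, "ty": 0, "tz": 0, "ax": 0, "ay": 0, "az": 0, "grip": 255}, {"tx": 0, "ty": 0, "tz": 0, "ax": 0, "ay": 0, "az": 0, "grip": 255}, {"tx": 0, "ty": 0, "tz": 0, "ax": 0, "ay": 0, "az": 0, "grip": 255}]'

```text
time_s: 21.22
tool_pos: [462.9, 88.8, 128.0]
ee_rot: [-0.005, -0.021, 1.0, -0.007]
ft_force: [5.8, -0.4, -5.5]
width: 13.0
```

```bash
python3 -c "
from sw import *
swing([1.5])
print(readout.get_obs()['dq'])
print(ticket.close_job())
swing([1.5])"
```

```text
radius 135.80978101148452 cover est 1.437163624512607 F [ 5.843 -0.381 -5.51 ] w 12.97410415081703 z [462.895  88.802 127.984] j [-0.936  0.043  0.667  2.022 -0.017  1.099  1.352]
yaw y 1.6131687965384722
1.5 [-0.466  0.907  0.131]
[ 0.006 -0.012  0.002  0.01   0.014 -0.013  0.002]
the job is handed in; nothing more can be done
None
the job is handed in; nothing more can be done
```

I handed the job in at about 21 s (limit 72 s), with the arm holding the cover open by its post. No verdict is reported.

- **Pin:** I drew it from the bore, hung it by its collar in the side notch and let go. The last side and top pictures show it upright there.
- **Tug:** The post stopped after about 8 mm and the force rose to 24 N, so the catch was holding. I let go of it before touching the release.
- **Release:** I slid it about 32 mm to a hard stop. Given that it starts within 3 mm of the right end, that fits a full 34 mm, but I did not confirm it separately. The cover then swung freely.
- **Cover:** My estimate from the arm's position is 1.44 rad, above the required 1.3. It crept back from 1.475 rad over the last rows, and joint speeds were near zero at hand-in. The fingers were closed on the post at 13 mm with 30 N set.
- **Disagreements:**
  - The grip's distance from the hinge read 136 mm instead of 130, so the post probably slid about 6 mm along the pads or my hinge estimate is off.
  - The last force reading was still 5.8 N in x and 5.5 N in z, so the grip was not fully relaxed.
- **Bystanders:** The ones in the last views (bushing, arbor, wrench) look unmoved. I did not measure any of them.

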